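# Clamp the sample bottles on the shaker

### The job

Load the shaker: flip the cam lever to free the sliding clamp bar, slide the bar well back and stand every amber sample bottle that is on the bench upright on the platform, side by side in one row between the bar and the fixed fence. Then slide the bar forward until you feel it stop against the bottles, so that they are held snugly against the fence, and flip the cam lever fully back to lock it. Leave the other things on the bench where they are.

Things in the scene. Friction and masses are not known exactly. Their poses are not given: they have to be found in the camera images.
- shaker: laboratory shaker fixed on the bench, turned up to 15 degrees; origin at the centre of its underside, z up. Its level platform (260 mm along x, 310 mm along y) has its top at z = 75 mm. Along y on it stand the fixed fence (far side) and, on its -x side, nearer the robot, the parallel sliding clamp bar, which moves along the shaker's x
- fence (a point): middle of the top edge of the fixed steel fence's inner face, at x = +80 mm, y = 0, z = 120 mm of the shaker; the fence is 300 mm long along y, 12 mm thick and stands 45 mm above the platform. Under the carriage run two 14 mm high, 22 mm wide rails along x on the platform (at y = -65 and +95 mm, ending 64 mm before the fence). Each bottle's body must end up touching this inner face, or nearly
- clamp_bar (a joint): bar travel in m, 0 to 0.09, growing away from the fence (to the shaker's -x). Gap from bar to fence = 20 mm + travel, so the bar meets 58 mm bottles that touch the fence at 38 mm. Starts locked at 0 to 15 mm. With the lever free about 3 N move it (up to 14 N when pushing a row of bottles over the platform) and it stays where left; locked, it holds against about 15 N
- bar_front (a point): middle of the top edge of the clamp bar's front face (facing the fence), z = 120 mm. The bar is 270 mm long along y, 12 mm thick; behind it, 12 to 80 mm behind this face, is its grey carriage, 240 mm long along y, top at z = 105 mm, which carries the hand tab and the cam lever
- bar_grip (a point): middle of the top edge of the black upright hand tab on the carriage: a plate 12 mm thick along the shaker's x, 36 mm wide along y, standing 58 mm above the carriage, top at z = 163 mm; 48 mm behind the bar's front face, at y = +95 mm of the shaker. Pinch it from above across its thickness to move the bar
- cam_lever (a joint): lever angle in rad, 0 to 1.222. 0: locked, leaning 35 degrees from upright to the shaker's -y. 1.222: free, leaning 35 degrees to +y. It swings over the top in the shaker's y-z plane. The cam bites below about 0.8 rad and is clear above. Starts at 0 to 0.08. Stays where left; takes up to about 10 N to push
- lever_tip (a point): a point in the lever's round black grip (20 mm in diameter, 46 mm long, on a 14 mm steel rod), 80 mm from the pivot; the lever ends 18 mm beyond it. Easily pushed over along y with closed fingers reaching 20 to 30 mm below the lever's top
- lever_pivot (a point): the lever's pivot on the carriage: 48 mm behind the bar's front face, at y = -65 mm of the shaker, z = 103 mm above the bench; moves with the bar
- bottle1: an amber round sample bottle standing upright, body 58 mm in diameter and 60 mm high, white round cap 50 mm in diameter above it from 60 to 85 mm; bottom-heavy, about 0.12 to 0.24 kg; origin at the centre of its underside, z up; three or all four are present, an absent one is None
- bottle2: an amber round sample bottle standing upright, body 58 mm in diameter and 60 mm high, white round cap 50 mm in diameter above it from 60 to 85 mm; bottom-heavy, about 0.12 to 0.24 kg; origin at the centre of its underside, z up; three or all four are present, an absent one is None
- bottle3: an amber round sample bottle standing upright, body 58 mm in diameter and 60 mm high, white round cap 50 mm in diameter above it from 60 to 85 mm; bottom-heavy, about 0.12 to 0.24 kg; origin at the centre of its underside, z up; three or all four are present, an absent one is None
- bottle4: an amber round sample bottle standing upright, body 58 mm in diameter and 60 mm high, white round cap 50 mm in diameter above it from 60 to 85 mm; bottom-heavy, about 0.12 to 0.24 kg; origin at the centre of its underside, z up; three or all four are present, an absent one is None
- wash_bottle: bystander: white wash bottle 68 mm in diameter, 178 mm high with red cap and thin spout; origin at the centre of its underside
- tip_box: bystander: blue pipette tip box with clear lid, 80 x 120 x 65 mm; origin at the centre of its underside
- slide_box: bystander: flat black slide box, 85 x 100 x 33 mm; origin at the centre of its underside
- timer: bystander: small white bench timer, 50 x 62 x 25 mm, among the bottles; origin at the centre of its underside
- pen: bystander: white marker pen with black cap lying on the bench, 145 mm long, 16 mm thick
Things that resemble listed ones, but are neither listed nor needed, are in the scene too. What is shaped like the bottle4 but turquoise is not meant.

How it is judged:
On the way, in this order (a step that is already met when the one before it is completed fails the run):
1. the cam lever is flipped free (over 0.95 rad) (value of joint cam_lever above 0.95 rad), for 0.2 s.
2. the bar is slid back (travel over 60 mm) (value of joint clamp_bar above 0.06 m), for 0.2 s.
3. every bottle stands upright on the platform between bar and fence (x of bottle1 in the frame of shaker between 0 and 0.056 m and y of bottle1 in the frame of shaker between -0.14 and 0.14 m and z of bottle1 in the frame of shaker between 0.07 and 0.082 m and angle between each of bottle1, bottle2, bottle3, bottle4's own z axis and vertical below 0.12 rad and x of bottle2 in the frame of shaker between 0 and 0.056 m and y of bottle2 in the frame of shaker between -0.14 and 0.14 m and z of bottle2 in the frame of shaker between 0.07 and 0.082 m and x of bottle3 in the frame of shaker between 0 and 0.056 m and y of bottle3 in the frame of shaker between -0.14 and 0.14 m and z of bottle3 in the frame of shaker between 0.07 and 0.082 m and x of bottle4 in the frame of shaker between 0 and 0.056 m and y of bottle4 in the frame of shaker between -0.14 and 0.14 m and z of bottle4 in the frame of shaker between 0.07 and 0.082 m), for 0.2 s.
4. the bar is snug against the bottles (travel under 41 mm) while the lever is still free (value of joint clamp_bar below 0.041 m and value of joint cam_lever above 0.6 rad), for 0.2 s.
5. the cam lever is flipped back to locked (under 0.15 rad) (value of joint cam_lever below 0.15 rad), for 0.2 s.
At the end, for the whole second after the job is handed in: the lever is locked (under 0.15 rad), the bar's travel is under 41 mm (at most 3 mm of slack), and every bottle present stands upright (within 0.12 rad), at rest, on the platform in one row between bar and fence (value of joint cam_lever below 0.15 rad and value of joint clamp_bar below 0.041 m and x of bottle1 in the frame of shaker between 0.045 and 0.055 m and y of bottle1 in the frame of shaker between -0.14 and 0.14 m and z of bottle1 in the frame of shaker between 0.07 and 0.082 m and angle between each of bottle1, bottle2, bottle3, bottle4's own z axis and vertical below 0.12 rad and linear speed of each of bottle1, bottle2, bottle3, bottle4 below 0.02 m/s and x of bottle2 in the frame of shaker between 0.045 and 0.055 m and y of bottle2 in the frame of shaker between -0.14 and 0.14 m and z of bottle2 in the frame of shaker between 0.07 and 0.082 m and x of bottle3 in the frame of shaker between 0.045 and 0.055 m and y of bottle3 in the frame of shaker between -0.14 and 0.14 m and z of bottle3 in the frame of shaker between 0.07 and 0.082 m and x of bottle4 in the frame of shaker between 0.045 and 0.055 m and y of bottle4 in the frame of shaker between -0.14 and 0.14 m and z of bottle4 in the frame of shaker between 0.07 and 0.082 m); the robot touches nothing.
It fails at once if the wash bottle is pushed aside by more than 50 mm (distance of wash_bottle from where it was at the start of the episode above 0.05 m).
It fails at once if the tip box is pushed aside by more than 50 mm (distance of tip_box from where it was at the start of the episode above 0.05 m).
It fails at once if the slide box is pushed aside by more than 50 mm (distance of slide_box from where it was at the start of the episode above 0.05 m).
It fails at once if the timer is pushed aside by more than 50 mm (distance of timer from where it was at the start of the episode above 0.05 m).
It fails at once if the pen is pushed aside by more than 50 mm (distance of pen from where it was at the start of the episode above 0.05 m).
Of bottle1, bottle2, bottle3, bottle4 only 3 to 4 are there at a start; the rules pass over those that are not, and their reading is None.
At some moment in a run one of bottle1, bottle2, bottle3, bottle4 may be knocked a few centimetres aside while the robot is not near it.
It also fails if it takes over 208 s, if anything falls off the work surface, if the arm or the gripper's body presses on something with over 40 N, if the wrist force passes 120 N, or if a joint passes its speed limit or range.

### The arm

A 6-joint arm with a two-finger parallel gripper is mounted at the origin on the work surface. World frame = base frame: x ahead of the robot, y to its left, z up, the work surface at z = 0. Lengths are in m, angles in rad, forces in N, time in s.
With the tool pointing down it reaches from about 0.375 to 0.975 m from the base axis. Payload 3.8 kg.
Tool frame: the origin (TCP) lies on the mounting face of the last link; the fingertips stand 173 mm ahead of it and the grasp point (between the pads) lies 155 mm ahead of it (bot.hold_point_z is the distance from the TCP to the grasp point, in m); z points along the fingers, y is the line along which they close (so a half turn about z gives the same grasp; the last joint's range is limited). The gripper opens to 85 mm and grips with 20 to 120 N. Pads are 22 mm wide; open, the fingers measure 114 mm over their backs; the gripper's body (76 mm by 85 mm) begins 54 mm behind the grasp point. The pads swing forward as they close: fully open they stand 13 mm farther back than shut.
Start: joints at [1.079, 0.264, 1.604, -0, 1.274, -0.037], TCP at [0.297, 0.606, 0.405] pointing down, gripper open.
Joint ranges: [-2.63, 2.63], [-0.94, 2.18], [0.31, 2.57], [-1.31, 4.45], [0, 2.66], [-2.55, 2.55]. Speed limits (rad/s): [2.57, 2.57, 3.14, 3.14, 3.14, 3.14].

### API

Orientations are given as a rotation vector (axis times angle).
In Python, from workcell import bot, optics gives the robot as it stands.
- The arm moves only by the shell command python3 -m jog 'ROWS' [OPENING] [FORCE]. ROWS is JSON, a list of rows, each an object of numbers: "dx", "dy", "dz": the shift along the tool's x, y, z in mm; "ax", "ay", "az": the turn, a rotation vector about the tool's x, y, z in degrees. A call has 1 to 20 rows; each row shifts and turns the commanded pose from where the row before left it, along the tool's axes as they then stand; what a row does not reach is not made up. A row lasts 1/12 s, in which the tool goes at most 41.7 mm and 7.16 degrees, less where a joint would pass 70% of its speed; a pose out of reach is approached as far as the arm can. A call with a gripper value outside its range is refused whole. OPENING is the opening, from 0 (shut) to 1 (fully open), set as the call begins (- or left out, the last holds). The fingers move at their own pace and stop on an object; FORCE is the grip in N (left out, the last holds). Time passes only in rows, so rows that do not move let the fingers close. It gives the time, the measured TCP pose, the force, the opening and the grip force at its end, in the units of the state.
- bot.read_state(): the state, without advancing time (a new reading comes with each control period).
- optics.read_camera(name): name is "scene" or "top" or "wrist"; returns a dict with "img" (400x640x3 uint8, red, green, blue), "vertical_fov" (degrees; the focal length in pixels is half the picture's height over the tangent of half this angle, whatever the lens; pixels are square), "cx", "cy" (the principal point, pixels), "R" (3x3) and "t" (3): a world point X has camera coordinates R X + t; the wrist camera has in their place "tool_from_camera" (4x4, takes a point from camera to tool coordinates, whose origin is the TCP and whose axes are the flange's). Camera axes: x right, y down, z forward; pixel columns grow to the right and rows downward; lengths in m; the calibration is good to about 2 mm. A picture is of the moment at which its call begins: read the wrist's pose just before it. There is no depth.
- bot.finish_job(): hands the job in; it is judged then, once.
The state is a dict: "time": time; "q": joint angles; "joint_vel": joint speeds; "joint_torque": joint torques, N m; "tool_pos": TCP position; "tcp_rot": TCP orientation; "wrist_force": force on the tool from outside, world axes, zero at the start; "torque": the same for the moment, N m; "width": opening from 0.0 (shut) to 1.0 (fully open); "grip_force": force on a finger pad.
Only numpy, scipy, OpenCV 4.12 (cv2) and the standard library are available. Lean on these libraries where they do the work, as an engineer would, in place of code of your own. Each camera call takes 0.05 s, during which the arm holds its last target. There are 200 camera calls.

## Working session

There is one attempt and no reset: what is moved stays moved. The work goes in short steps, Python scripts to look and compute and a shell command to move; the robot and the scene stay as the last step left them, time stands still between calls to the robot, and variables do not carry over. Pictures are saved under pics/ and viewed, at most 14 in all, crops included, and the job is handed in when it is done.

```bash
ls; mkdir -p pics
python3 - <<'E'
from workcell import bot, optics
import cv2
for n in ("scene","top"):
    c=optics.read_camera(n); cv2.imwrite(f"pics/{n}0.png",c["img"][:,:,::-1]); print(n,c["vertical_fov"],c["cx"],c["cy"],c["R"],c["t"], [k for k in c])
print(bot.read_state())
E
```

```text
pics
scene 44.479777291144714 324.9473145107057 192.86738121468446 [[-0.34735031  0.9377281  -0.00371248]
 [ 0.60963134  0.222806   -0.76072802]
 [-0.71252887 -0.26650236 -0.64906017]] [ 0.19880511 -0.20839224  1.95473228] ['img', 'vertical_fov', 'cx', 'cy', 'R', 't']
top 53.44346677866707 323.1818711251981 198.17221632095348 [[ 0.02223517 -0.99975103  0.00186217]
 [-0.98736922 -0.02225198 -0.15686579]
 [ 0.15686817  0.00164929 -0.98761817]] [-0.03407902  0.51219922  1.06023431] ['img', 'vertical_fov', 'cx', 'cy', 'R', 't']
{'time': 0.1, 'q': array([ 1.07909119e+00,  2.64722956e-01,  1.60522940e+00, -6.66114268e-06,
        1.27374393e+00, -3.68955890e-02]), 'joint_vel': array([-0.00098353, -0.00029352, -0.00450567,  0.00095352, -0.00022363,
        0.0012754 ]), 'joint_torque': array([ 1.03685616e-03, -5.16706967e+01, -3.68590701e+01,  1.02248428e-04,
        6.32180032e-03, -3.61001162e-05]), 'tool_pos': array([0.29637677, 0.60611233, 0.40346009]), 'tcp_rot': array([-0.7081458 , -3.06018134,  0.00319168]), 'wrist_force': array([-0.36899069,  0.11367212,  0.5373867 ]), 'torque': array([ 0.03646151,  0.00806202, -0.02153463]), 'grip_force': 0.0, 'width': 1.0025308619405957}
```

View pics/scene0.png

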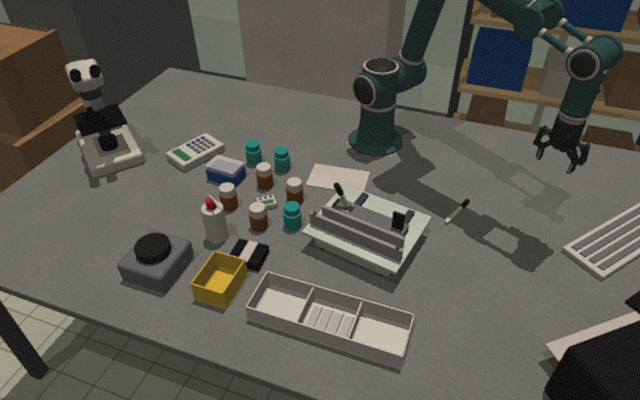

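View pics/top0.png

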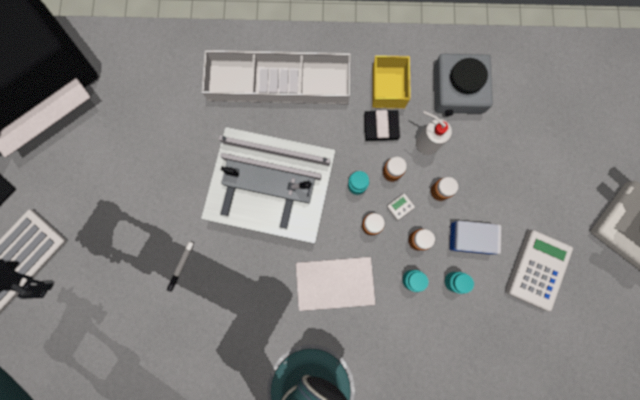

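The scene view shows the shaker (about 365,230) and the bottles to its left. In the top view there are four amber bottles, with caps near (395,168), (445,188), (373,223) and (422,239), and three turquoise ones. The fence is on the far side of the shaker, the lever near (304,185) and the tab near (231,171).

```bash
cat > h.py <<'E'
import numpy as np, cv2
from workcell import bot, optics
from scipy.spatial.transform import Rotation as Ro
def cam(n):
    s=bot.read_state(); c=optics.read_camera(n)
    if n=="wrist":
        T=np.eye(4); T[:3,:3]=Ro.from_rotvec(s["tcp_rot"]).as_matrix(); T[:3,3]=s["tool_pos"]
        W=np.linalg.inv(T@np.array(c["tool_from_camera"])); c["R"]=W[:3,:3]; c["t"]=W[:3,3]
    c["R"]=np.array(c["R"]); c["t"]=np.array(c["t"]); c["f"]=200/np.tan(np.radians(c["vertical_fov"]/2))
    return c
def ray(c,u,v,z):
    d=c["R"].T@np.array([(u-c["cx"])/c["f"],(v-c["cy"])/c["f"],1.]); o=-c["R"].T@c["t"]
    return o+d*(z-o[2])/d[2]
def px(c,X):
    p=c["R"]@np.array(X)+c["t"]; return c["cx"]+c["f"]*p[0]/p[2], c["cy"]+c["f"]*p[1]/p[2]
def save(name,img,box=None,k=1):
    if box: img=img[box[1]:box[3],box[0]:box[2]]
    cv2.imwrite("pics/"+name,cv2.resize(np.ascontiguousarray(img[:,:,::-1]),None,fx=k,fy=k,interpolation=cv2.INTER_CUBIC))
def caps(c,near=None,z=.085):
    "white-cap blobs with amber next to them -> world xy at cap top"
    hsv=cv2.cvtColor(c["img"],cv2.COLOR_RGB2HSV); h,s,v=cv2.split(hsv)
    amber=((h<18)&(s>110)&(v>40)).astype(np.uint8)
    n,l,st,ce=cv2.connectedComponentsWithStats(amber); out=[]
    white=((s<60)&(v>130)).astype(np.uint8)
    nw,lw,sw,cw=cv2.connectedComponentsWithStats(white)
    k=np.ones((5,5),np.uint8); out=[]
    for i in range(1,nw):
        if 100<sw[i,4]<20000:
            m=(lw==i).astype(np.uint8)
            if (cv2.dilate(m,k)&amber).sum()>8:
                pts=cv2.findContours(m,0,1)[0][0]; (u,w),r=cv2.minEnclosingCircle(pts)
                out.append((round(u,1),round(w,1),round(r,1),sw[i,4],ray(c,u,w,z)[:2].round(4)))
    return out
E
python3 - <<'E'
from h import *
c=cam("top"); print(*caps(c),sep="\n")
hsv=cv2.cvtColor(c["img"],cv2.COLOR_RGB2HSV)
m=((hsv[...,1]<50)&(hsv[...,2]>150)).astype(np.uint8); m[:, :190]=0; m[:,345:]=0; m[:118]=0;m[250:]=0
ps=cv2.findContours(m,0,1)[0]; p=np.vstack([q for q in ps if len(q)>20]); r=cv2.minAreaRect(p); print(r)
for q in cv2.boxPoints(r): print(q,ray(c,*q,.075))
save("sh.png",c["img"],(195,115,345,250),5)
save("bt.png",c["img"],(335,140,485,300),3.5)
E
```

```text
((267.7090148925781, 183.72088623046875), (118.71620178222656, 97.42442321777344), 12.200469017028809)
[199.39706 218.78857] [0.44443755 0.30516765 0.075     ]
[219.98605  123.564575] [0.70963973 0.26709802 0.075     ]
[336.02097 148.6532 ] [ 0.64533056 -0.05474284  0.075     ]
[315.43198 243.8772 ] [ 0.38500765 -0.00496439  0.075     ]
```

View pics/sh.png

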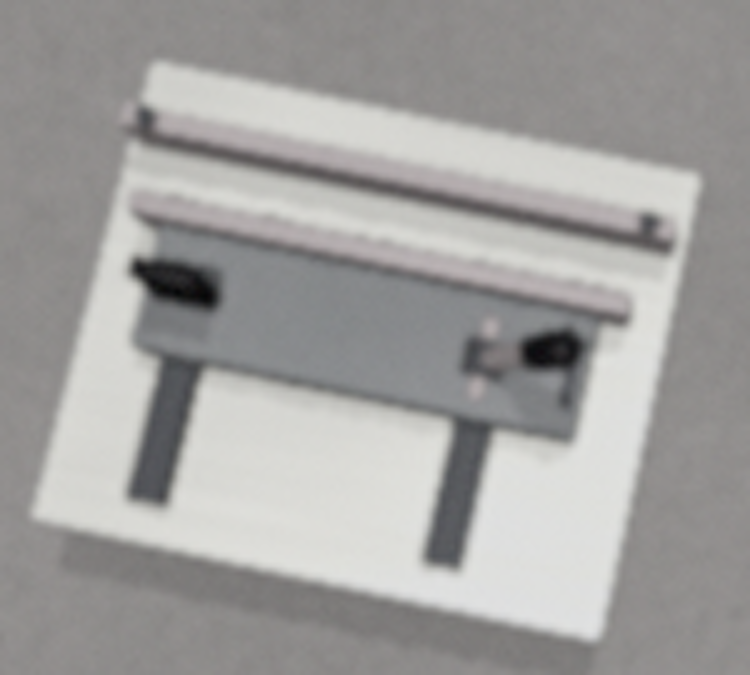

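The crop shows the platform's corners at crop (155,62), (700,178), (600,640) and (33,517). The tab is at about (175,283), the lever grip at (550,350) and its pivot at (485,355). The bar is locked close to the fence.

Run:
```python
from h import *
c=cam("top")
P=[ray(c,195+u/5,115+v/5,.075) for u,v in((155,62),(700,178),(600,640),(33,517))]
L=np.array([[.13,.155],[.13,-.155],[-.13,-.155],[-.13,.155]]); W=np.array(P)[:,:2]
A,B=L-L.mean(0),W-W.mean(0); th=np.arctan2((A[:,0]*B[:,1]-A[:,1]*B[:,0]).sum(),(A*B).sum())
R=np.array([[np.cos(th),-np.sin(th)],[np.sin(th),np.cos(th)]]); o=W.mean(0)
print("shaker",o,np.degrees(th),"resid mm",(1000*(W-o-L@R.T)).round(1).tolist())
S=lambda p:(R.T@(p-o)).round(4)
f=lambda u,v,z:S(ray(c,195+u/5,115+v/5,z)[:2])
print("fence inner top (mid of dark edge)",f(140,135,.12),f(665,240,.12))
print("bar front top ",f(140,192,.12),f(632,296,.12), "tab",f(175,270,.163),"pivot",f(485,355,.103),"tip",f(560,348,.165))
hsv=cv2.cvtColor(c["img"],cv2.COLOR_RGB2HSV)
for u,v in((395,168),(445,188),(373,223),(422,239)):
    print(u,v,hsv[v,u],hsv[v+8,u-6:u+4:3].tolist(),hsv[v-12,u].tolist())
```

```text
shaker [0.54291024 0.12334861] -10.974862166454582 resid mm [[-1.1, -0.9], [-1.3, 1.5], [1.5, 0.3], [0.8, -0.9]]
fence inner top (mid of dark edge) [0.0759 0.1372] [ 0.0792 -0.1441]
bar front top  [0.046  0.1294] [ 0.0464 -0.1337] tab [0.0017 0.089 ] pivot [ 0.0027 -0.0642] tip [ 0.0035 -0.1068]
395 168 [ 13  11 217] [[14, 169, 104], [12, 126, 128], [11, 79, 133], [11, 101, 129]] [15, 12, 166]
445 188 [ 15  12 216] [[13, 170, 99], [13, 137, 134], [9, 69, 130], [10, 58, 144]] [8, 7, 150]
373 223 [ 17   8 221] [[12, 127, 133], [12, 21, 179], [24, 6, 205], [21, 9, 208]] [0, 5, 102]
422 239 [ 13  10 222] [[12, 153, 125], [11, 46, 150], [15, 8, 199], [13, 11, 215]] [6, 11, 121]
```

View pics/bt.png

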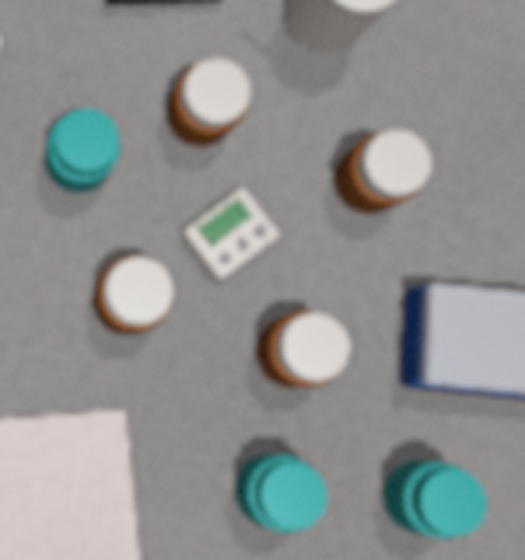

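```bash
sed -i 's/v>130)/v>170)/' h.py
cat >> h.py <<'E'
TH=np.radians(-10.97); O=np.array([.5429,.1233]); RS=np.array([[np.cos(TH),-np.sin(TH)],[np.sin(TH),np.cos(TH)]])
S=lambda p:RS.T@(np.array(p)[:2]-O)
def go(x=None,y=None,z=None):
    "report tool in shaker frame (mm; z of TCP) and the rows' dx(=shaker y) dy(=shaker x) dz(down) to a target (mm)"
    s=bot.read_state(); p=np.r_[S(s["tool_pos"]),s["tool_pos"][2]]*1000
    M=Ro.from_rotvec(s["tcp_rot"]).as_matrix(); D=np.c_[[*RS[:,1],0],[*RS[:,0],0],[0,0,-1]]
    print("t",round(s["time"],1),"at",p.round(1),"turn needed deg",np.degrees(Ro.from_matrix(M.T@D).as_rotvec()).round(1),"w",round(s["width"],3),"F",s["wrist_force"].round(1))
    if x is not None: print("dx %.0f dy %.0f dz %.0f"%(y-p[1],x-p[0],p[2]-z))
def look():
    c=cam("top"); r=caps(c)
    for q in r: print(q[:4],q[4],"shaker mm",(1000*S(q[4])).round(0))
E
python3 - <<'E'
from h import *
look(); go(3,-140,410)
E
```

```text
(435.5, 125.5, 18.5, np.int32(351)) [ 0.7141 -0.3257] shaker mm [ 254. -408.]
(396.8, 165.3, 9.4, np.int32(279)) [ 0.6   -0.219] shaker mm [ 121. -325.]
(374.6, 222.6, 9.8, np.int32(297)) [ 0.4437 -0.1595] shaker mm [ -44. -297.]
(424.8, 238.6, 9.9, np.int32(301)) [ 0.4046 -0.2908] shaker mm [ -57. -433.]
t 0.2 at [-333.9  427.2  404. ] turn needed deg [-0.1  0.  74.9] w 0.999 F [-0.2 -0.2  0.3]
dx -567 dy 337 dz -6
```

```bash
python3 -m jog '[{"az":6.8},{"az":6.8},{"az":6.8},{"az":6.8},{"az":6.8},{"az":6.8},{"az":6.8},{"az":6.8},{"az":6.8},{"az":6.8},{"az":6.9}]' 0 30
python3 -m jog '[{"dx":-30,"dy":18},{"dx":-30,"dy":18},{"dx":-30,"dy":18},{"dx":-30,"dy":18},{"dx":-30,"dy":18},{"dx":-30,"dy":18},{"dx":-30,"dy":18},{"dx":-30,"dy":18},{"dx":-30,"dy":18},{"dx":-30,"dy":18},{"dx":-30,"dy":18},{"dx":-30,"dy":18},{"dx":-30,"dy":18},{"dx":-30,"dy":18},{"dx":-30,"dy":18},{"dx":-30,"dy":18},{"dx":-30,"dy":18},{"dx":-30,"dy":18},{"dx":-27,"dy":13},{}]'
python3 - <<'E'
from h import *
go(3,-150,333)
E
```

```text
t 0.2 at [-333.9  427.2  404. ] turn needed deg [-0.1  0.  74.9] w 0.999 F [-0.2 -0.2  0.3]
dx -577 dy 337 dz 71invalid input
invalid input
```

```bash
python3 -m jog '[{"dx":0,"dy":0,"dz":0,"ax":0,"ay":0,"az":6.8}]' 0 30; python3 -m jog '[{"dx":0,"dy":0,"dz":0,"ax":0,"ay":0,"az":6.8}]'; python3 -m jog '[{"dx":0,"az":6.8}]'
```

```text
time: 0.33
tool_pos: [0.2965, 0.6063, 0.4043]
tcp_rot: [-0.89, -3.013, 0.001]
wrist_force: [0.3, 0.0, 0.3]
width: 0.881
grip_force: 0.0
time: 0.42
tool_pos: [0.2965, 0.6063, 0.4044]
tcp_rot: [-1.074, -2.952, 0.001]
wrist_force: [1.1, -0.4, 0.0]
width: 0.747
grip_force: 0.0invalid input
```

Each row has to carry all six keys.

```bash
python3 -m jog '[{"dx":0,"dy":0,"dz":0,"ax":0,"ay":0,"az":6.8},{"dx":0,"dy":0,"dz":0,"ax":0,"ay":0,"az":6.8},{"dx":0,"dy":0,"dz":0,"ax":0,"ay":0,"az":6.8},{"dx":0,"dy":0,"dz":0,"ax":0,"ay":0,"az":6.8},{"dx":0,"dy":0,"dz":0,"ax":0,"ay":0,"az":6.8},{"dx":0,"dy":0,"dz":0,"ax":0,"ay":0,"az":6.8},{"dx":0,"dy":0,"dz":0,"ax":0,"ay":0,"az":6.8},{"dx":0,"dy":0,"dz":0,"ax":0,"ay":0,"az":6.8},{"dx":0,"dy":0,"dz":0,"ax":0,"ay":0,"az":6.9},{"dx":0,"dy":0,"dz":0,"ax":0,"ay":0,"az":0}]' 0 30 >/dev/null
python3 -m jog '[{"dx":-30,"dy":18,"dz":0,"ax":0,"ay":0,"az":0},{"dx":-30,"dy":18,"dz":0,"ax":0,"ay":0,"az":0},{"dx":-30,"dy":18,"dz":0,"ax":0,"ay":0,"az":0},{"dx":-30,"dy":18,"dz":0,"ax":0,"ay":0,"az":0},{"dx":-30,"dy":18,"dz":0,"ax":0,"ay":0,"az":0},{"dx":-30,"dy":18,"dz":0,"ax":0,"ay":0,"az":0},{"dx":-30,"dy":18,"dz":0,"ax":0,"ay":0,"az":0},{"dx":-30,"dy":18,"dz":0,"ax":0,"ay":0,"az":0},{"dx":-30,"dy":18,"dz":0,"ax":0,"ay":0,"az":0},{"dx":-30,"dy":18,"dz":0,"ax":0,"ay":0,"az":0},{"dx":-30,"dy":18,"dz":0,"ax":0,"ay":0,"az":0},{"dx":-30,"dy":18,"dz":0,"ax":0,"ay":0,"az":0},{"dx":-30,"dy":18,"dz":0,"ax":0,"ay":0,"az":0},{"dx":-30,"dy":18,"dz":0,"ax":0,"ay":0,"az":0},{"dx":-30,"dy":18,"dz":0,"ax":0,"ay":0,"az":0},{"dx":-30,"dy":18,"dz":0,"ax":0,"ay":0,"az":0},{"dx":-30,"dy":18,"dz":0,"ax":0,"ay":0,"az":0},{"dx":-30,"dy":18,"dz":0,"ax":0,"ay":0,"az":0},{"dx":-30,"dy":13,"dz":0,"ax":0,"ay":0,"az":0},{"dx":0,"dy":0,"dz":0,"ax":0,"ay":0,"az":0}]'
python3 - <<'E'
from h import *
go(3,-150,333)
c=cam("wrist"); save("w1.png",c["img"])
E
```

```text
time: 2.92
tool_pos: [0.52, -0.0219, 0.4049]
tcp_rot: [2.422, 1.996, -0.001]
wrist_force: [0.6, -0.0, -0.3]
width: 0.0
grip_force: 0.0
t 2.9 at [   5.2 -146.9  404.9] turn needed deg [ 0.1  0.2 -0. ] w 0.0 F [ 0.6 -0.  -0.3]
dx -3 dy -2 dz 72
```

View pics/w1.png

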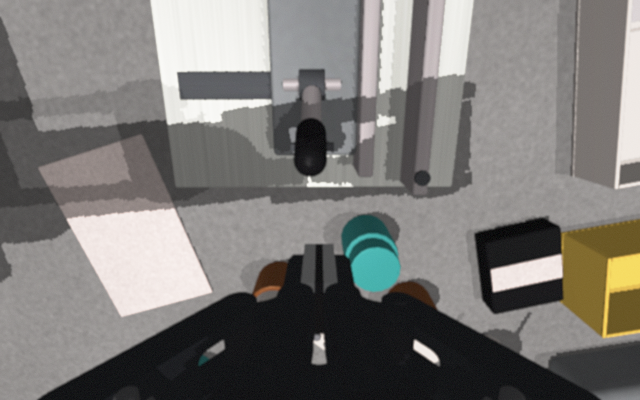

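The wrist view shows the lever's grip at (310,165), nearly in line with the fingers at (318,260), and leaning towards them (locked).

```bash
python3 -m jog '[{"dx":-5,"dy":-3,"dz":24,"ax":0,"ay":0,"az":0},{"dx":0,"dy":0,"dz":24,"ax":0,"ay":0,"az":0},{"dx":0,"dy":0,"dz":24,"ax":0,"ay":0,"az":0},{"dx":0,"dy":0,"dz":0,"ax":0,"ay":0,"az":0},{"dx":7,"dy":0,"dz":0,"ax":0,"ay":0,"az":0},{"dx":7,"dy":0,"dz":0,"ax":0,"ay":0,"az":0},{"dx":7,"dy":0,"dz":0,"ax":0,"ay":0,"az":0},{"dx":7,"dy":0,"dz":0,"ax":0,"ay":0,"az":0},{"dx":7,"dy":0,"dz":0,"ax":0,"ay":0,"az":0},{"dx":7,"dy":0,"dz":0,"ax":0,"ay":0,"az":0},{"dx":7,"dy":0,"dz":0,"ax":0,"ay":0,"az":0}]'
python3 -m jog '[{"dx":7,"dy":0,"dz":0,"ax":0,"ay":0,"az":0},{"dx":7,"dy":0,"dz":0,"ax":0,"ay":0,"az":0},{"dx":7,"dy":0,"dz":0,"ax":0,"ay":0,"az":0},{"dx":7,"dy":0,"dz":0,"ax":0,"ay":0,"az":0},{"dx":7,"dy":0,"dz":0,"ax":0,"ay":0,"az":0},{"dx":7,"dy":0,"dz":0,"ax":0,"ay":0,"az":0},{"dx":0,"dy":0,"dz":0,"ax":0,"ay":0,"az":0}]'
python3 - <<'E'
from h import *
go(3,-46,333)
E
```

```text
time: 3.88
tool_pos: [0.5255, 0.0271, 0.3353]
tcp_rot: [2.419, 1.998, 0.004]
wrist_force: [-0.3, -3.8, 3.6]
width: -0.002
grip_force: 1.9
time: 4.47
tool_pos: [0.5323, 0.0691, 0.3319]
tcp_rot: [-2.421, -1.999, 0.001]
wrist_force: [-0.0, -0.3, -0.4]
width: -0.004
grip_force: 0.1
t 4.5 at [-1.000e-01 -5.530e+01  3.319e+02] turn needed deg [-0.1 -0.   0.1] w -0.004 F [-0.  -0.3 -0.4]
dx 9 dy 3 dz -1
```

```bash
python3 -m jog '[{"dx":5,"dy":0,"dz":0,"ax":0,"ay":0,"az":0},{"dx":5,"dy":0,"dz":0,"ax":0,"ay":0,"az":0},{"dx":0,"dy":0,"dz":0,"ax":0,"ay":0,"az":0}]'
python3 -m jog '[{"dx":3,"dy":0,"dz":0,"ax":0,"ay":0,"az":0},{"dx":0,"dy":0,"dz":0,"ax":0,"ay":0,"az":0}]'
python3 - <<'E'
from h import *
go()
c=cam("wrist"); save("w2.png",c["img"],(150,0,490,400))
E
```

```text
time: 4.72
tool_pos: [0.5343, 0.0783, 0.3325]
tcp_rot: [-2.422, -1.999, -0.0]
wrist_force: [0.3, -0.2, 0.3]
width: 0.0
grip_force: 0.2
time: 4.88
tool_pos: [0.5348, 0.0804, 0.3326]
tcp_rot: [2.423, 1.999, -0.002]
wrist_force: [-1.6, -2.7, -0.2]
width: -0.002
grip_force: 1.5
t 4.9 at [ 2.000e-01 -4.370e+01  3.326e+02] turn needed deg [-0.   0.1  0. ] w -0.002 F [-1.6 -2.7 -0.2]
```

View pics/w2.png

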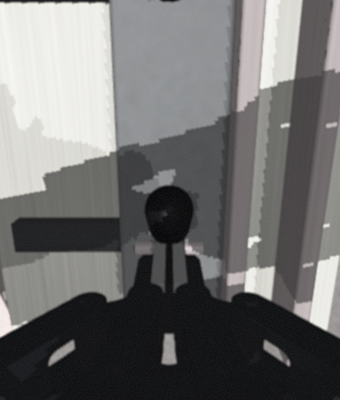

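The lever's grip (168,212 in the crop) now leans away, ahead of the fingers. I'll press a little more to find its stop.

```bash
python3 -m jog '[{"dx":3,"dy":0,"dz":0,"ax":0,"ay":0,"az":0},{"dx":0,"dy":0,"dz":0,"ax":0,"ay":0,"az":0}]'|sed -n 2,4p
python3 -m jog '[{"dx":3,"dy":0,"dz":0,"ax":0,"ay":0,"az":0},{"dx":0,"dy":0,"dz":0,"ax":0,"ay":0,"az":0}]'
python3 - <<'E'
from h import *
go(0,95,420)
E
```

```text
tool_pos: [0.5351, 0.0817, 0.3325]
tcp_rot: [2.42, 1.998, -0.007]
wrist_force: [-2.0, -10.7, 2.2]
time: 5.27
tool_pos: [0.5354, 0.083, 0.3324]
tcp_rot: [2.418, 1.997, -0.014]
wrist_force: [-4.1, -18.6, 3.2]
width: 0.002
grip_force: 8.8
t 5.3 at [ 3.000e-01 -4.100e+01  3.324e+02] turn needed deg [-0.1  0.6  0.1] w 0.002 F [ -4.1 -18.6   3.2]
dx 136 dy -0 dz -88
```

Stop felt (19 N), so the lever is fully free. Next is the tab.

```bash
python3 -m jog '[{"dx":-14,"dy":0,"dz":0,"ax":0,"ay":0,"az":0},{"dx":0,"dy":0,"dz":-30,"ax":0,"ay":0,"az":0},{"dx":0,"dy":0,"dz":-30,"ax":0,"ay":0,"az":0},{"dx":25,"dy":0,"dz":-5,"ax":0,"ay":0,"az":0},{"dx":25,"dy":0,"dz":0,"ax":0,"ay":0,"az":0},{"dx":25,"dy":0,"dz":0,"ax":0,"ay":0,"az":0},{"dx":25,"dy":0,"dz":0,"ax":0,"ay":0,"az":0},{"dx":25,"dy":0,"dz":0,"ax":0,"ay":0,"az":0},{"dx":20,"dy":0,"dz":0,"ax":0,"ay":0,"az":0},{"dx":0,"dy":0,"dz":0,"ax":0,"ay":0,"az":0}]' 0.5 60
python3 - <<'E'
from h import *
go(2,95,308)
c=cam("wrist"); save("w3.png",c["img"],(150,0,490,400))
E
```

```text
time: 6.1
tool_pos: [0.5614, 0.2184, 0.398]
tcp_rot: [-2.419, -2.0, -0.005]
wrist_force: [0.1, 0.2, 0.4]
width: 0.506
grip_force: 0.0
t 6.1 at [  0.   96.9 398. ] turn needed deg [ 0.  -0.2  0.1] w 0.506 F [0.1 0.2 0.4]
dx -2 dy 2 dz 90
```

View pics/w3.png

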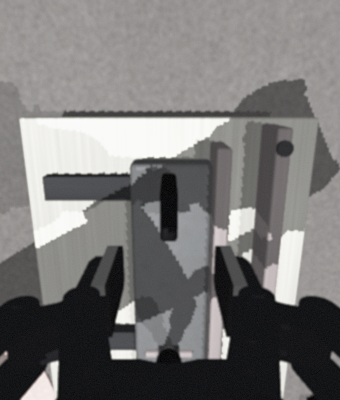

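The wrist view shows the tab (crop 168,207), centred between the open fingers in the closing direction. I'll check its y by casting a ray, then descend.

Run:
```python
from h import *
c=cam("wrist")
for u,v in((318,175),(318,207),(318,240)): print(1000*S(ray(c,u,v,.163)))
print(1000*S((-c["R"].T@c["t"])), px(c,[*(O+RS@[.002,.095]),.163]))
```

```text
[  0.93447617 122.65788497]
[  0.97924631 101.23069892]
[ 1.02829359 77.75646011]
[  1.39492157 169.15888112] (np.float64(319.52620346004244), np.float64(215.96528301163994))
```

```bash
python3 -m jog '[{"dx":-2,"dy":1,"dz":22,"ax":0,"ay":0,"az":0},{"dx":0,"dy":0,"dz":22,"ax":0,"ay":0,"az":0},{"dx":0,"dy":0,"dz":22,"ax":0,"ay":0,"az":0},{"dx":0,"dy":0,"dz":22,"ax":0,"ay":0,"az":0},{"dx":0,"dy":0,"dz":0,"ax":0,"ay":0,"az":0}]' 0.5 50
python3 -m jog '[{"dx":0,"dy":0,"dz":0,"ax":0,"ay":0,"az":0},{"dx":0,"dy":0,"dz":0,"ax":0,"ay":0,"az":0},{"dx":0,"dy":0,"dz":0,"ax":0,"ay":0,"az":0},{"dx":0,"dy":0,"dz":0,"ax":0,"ay":0,"az":0},{"dx":0,"dy":0,"dz":0,"ax":0,"ay":0,"az":0}]' 0 50
python3 - <<'E'
from h import *
go()
E
```

```text
time: 6.62
tool_pos: [0.5593, 0.211, 0.3045]
tcp_rot: [-2.422, -1.995, 0.013]
wrist_force: [-1.3, 0.1, 0.6]
width: 0.499
grip_force: 0.0
time: 7.03
tool_pos: [0.562, 0.2127, 0.3116]
tcp_rot: [2.422, 1.999, 0.003]
wrist_force: [-1.9, -2.2, 4.6]
width: 0.129
grip_force: 50.7
t 7.0 at [  1.7  91.4 311.6] turn needed deg [ 0.1 -0.   0. ] w 0.129 F [-1.9 -2.2  4.6]
```

```bash
python3 -m jog '[{"dx":0,"dy":-7,"dz":0,"ax":0,"ay":0,"az":0},{"dx":0,"dy":-8,"dz":0,"ax":0,"ay":0,"az":0},{"dx":0,"dy":-8,"dz":0,"ax":0,"ay":0,"az":0},{"dx":0,"dy":-8,"dz":0,"ax":0,"ay":0,"az":0},{"dx":0,"dy":-8,"dz":0,"ax":0,"ay":0,"az":0},{"dx":0,"dy":-8,"dz":0,"ax":0,"ay":0,"az":0},{"dx":0,"dy":-8,"dz":0,"ax":0,"ay":0,"az":0},{"dx":0,"dy":-8,"dz":0,"ax":0,"ay":0,"az":0},{"dx":0,"dy":-7,"dz":0,"ax":0,"ay":0,"az":0},{"dx":0,"dy":-6,"dz":0,"ax":0,"ay":0,"az":0},{"dx":0,"dy":0,"dz":0,"ax":0,"ay":0,"az":0},{"dx":0,"dy":0,"dz":0,"ax":0,"ay":0,"az":0},{"dx":0,"dy":0,"dz":0,"ax":0,"ay":0,"az":0}]'
python3 - <<'E'
from h import *
go()
E
```

```text
time: 8.12
tool_pos: [0.4869, 0.2272, 0.3115]
tcp_rot: [2.422, 1.999, 0.002]
wrist_force: [-2.6, -3.8, 7.9]
width: 0.127
grip_force: 51.3
t 8.1 at [-74.7  91.3 311.5] turn needed deg [ 0.1 -0.   0. ] w 0.127 F [-2.6 -3.8  7.9]
```

```bash
sed -i 's/np.ones((5,5)/np.ones((9,9)/' h.py; python3 -m jog '[{"dx":0,"dy":0,"dz":0,"ax":0,"ay":0,"az":0},{"dx":0,"dy":0,"dz":0,"ax":0,"ay":0,"az":0},{"dx":0,"dy":0,"dz":0,"ax":0,"ay":0,"az":0},{"dx":0,"dy":0,"dz":-30,"ax":0,"ay":0,"az":0},{"dx":0,"dy":0,"dz":-30,"ax":0,"ay":0,"az":0},{"dx":0,"dy":0,"dz":-30,"ax":0,"ay":0,"az":0},{"dx":0,"dy":0,"dz":-30,"ax":0,"ay":0,"az":0},{"dx":0,"dy":0,"dz":0,"ax":0,"ay":0,"az":0}]' 0.5 >/dev/null
python3 - <<'E'
from h import *
look()
c=cam("top"); save("t2.png",c["img"],(195,115,465,290),2.9); go(-44,-297,425)
E
```

```text
(434.8, 125.8, 18.9, np.int32(392)) [ 0.7133 -0.3237] shaker mm [ 252. -406.]
(397.1, 165.2, 9.7, np.int32(292)) [ 0.6001 -0.2198] shaker mm [ 121. -326.]
(448.6, 185.6, 9.8, np.int32(299)) [ 0.5473 -0.357 ] shaker mm [  96. -471.]
(374.5, 222.5, 10.1, np.int32(322)) [ 0.444  -0.1592] shaker mm [ -43. -296.]
(425.0, 238.7, 10.2, np.int32(320)) [ 0.4043 -0.2914] shaker mm [ -57. -433.]
t 8.9 at [-74.4  91.9 431.5] turn needed deg [ 0.2 -0.1  0. ] w 0.499 F [-0.7  0.7 -1.2]
dx -389 dy 30 dz 7
```

View pics/t2.png

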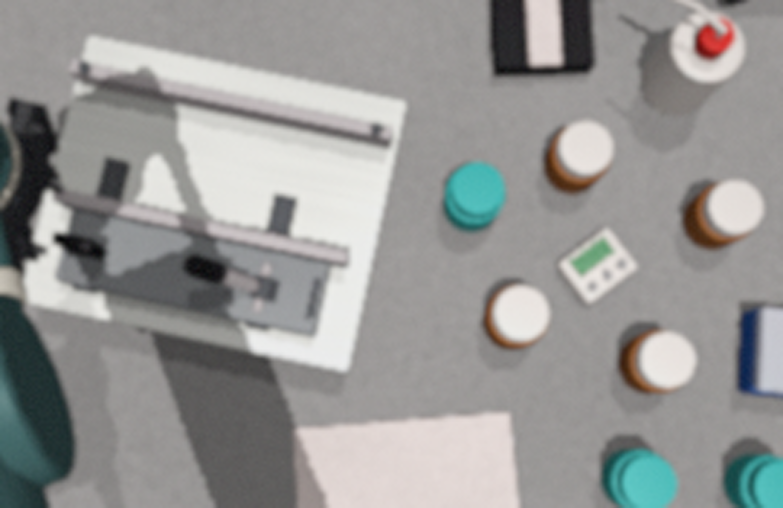

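The picture shows the bar slid back, the lever leaning to the free side, and the bottles unmoved. First I'll fetch bottle C at shaker (-43,-296).

```bash
python3 -m jog '[{"dx":-30,"dy":2,"dz":0,"ax":0,"ay":0,"az":0},{"dx":-30,"dy":2,"dz":0,"ax":0,"ay":0,"az":0},{"dx":-30,"dy":2,"dz":0,"ax":0,"ay":0,"az":0},{"dx":-30,"dy":2,"dz":0,"ax":0,"ay":0,"az":0},{"dx":-30,"dy":2,"dz":0,"ax":0,"ay":0,"az":0},{"dx":-30,"dy":2,"dz":0,"ax":0,"ay":0,"az":0},{"dx":-30,"dy":2,"dz":0,"ax":0,"ay":0,"az":0},{"dx":-30,"dy":2,"dz":0,"ax":0,"ay":0,"az":0},{"dx":-30,"dy":3,"dz":0,"ax":0,"ay":0,"az":0},{"dx":-30,"dy":3,"dz":0,"ax":0,"ay":0,"az":0},{"dx":-30,"dy":3,"dz":0,"ax":0,"ay":0,"az":0},{"dx":-30,"dy":3,"dz":0,"ax":0,"ay":0,"az":0},{"dx":-28,"dy":3,"dz":0,"ax":0,"ay":0,"az":0},{"dx":0,"dy":0,"dz":30,"ax":0,"ay":0,"az":0},{"dx":0,"dy":0,"dz":30,"ax":0,"ay":0,"az":0},{"dx":0,"dy":0,"dz":0,"ax":0,"ay":0,"az":0}]' 1
python3 - <<'E'
from h import *
go(-43,-296,237)
c=cam("wrist"); save("w4.png",c["img"],(100,0,540,400))
E
```

```text
time: 10.22
tool_pos: [0.4404, -0.1589, 0.3618]
tcp_rot: [-2.415, -1.989, 0.01]
wrist_force: [-2.1, 0.4, -0.7]
width: 0.998
grip_force: 0.0
t 10.2 at [ -46.9 -296.6  361.8] turn needed deg [-0.8 -0.2 -0.1] w 0.998 F [-2.1  0.4 -0.7]
dx 1 dy 4 dz 125
```

View pics/w4.png

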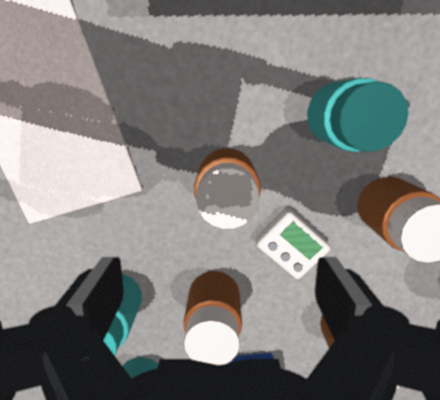

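The wrist view shows bottle C's cap at crop (228,193), just right of the midline between the fingers.

```bash
python3 - <<'E'
from h import *
c=cam("wrist"); print(1000*S(ray(c,328,194,.085))); go(-43,-296,237)
E
python3 -m jog '[{"dx":1,"dy":4,"dz":30,"ax":0,"ay":0,"az":0},{"dx":0,"dy":0,"dz":30,"ax":0,"ay":0,"az":0},{"dx":0,"dy":0,"dz":30,"ax":0,"ay":0,"az":0},{"dx":0,"dy":0,"dz":30,"ax":0,"ay":0,"az":0},{"dx":0,"dy":0,"dz":0,"ax":0,"ay":0,"az":0}]' 1
python3 -m jog '[{"dx":0,"dy":0,"dz":0,"ax":0,"ay":0,"az":0},{"dx":0,"dy":0,"dz":0,"ax":0,"ay":0,"az":0},{"dx":0,"dy":0,"dz":0,"ax":0,"ay":0,"az":0},{"dx":0,"dy":0,"dz":0,"ax":0,"ay":0,"az":0},{"dx":0,"dy":0,"dz":0,"ax":0,"ay":0,"az":0},{"dx":0,"dy":0,"dz":0,"ax":0,"ay":0,"az":0}]' 0 40
python3 - <<'E'
from h import *
go(44,126,387)
E
```

```text
[ -40.34292708 -294.30712042]
t 10.3 at [ -44.8 -296.3  367.2] turn needed deg [-0.3 -0.1  0. ] w 0.997 F [ 0.1  0.2 -0.1]
dx 0 dy 2 dz 130
time: 10.73
tool_pos: [0.4457, -0.1579, 0.2456]
tcp_rot: [-2.416, -1.996, 0.006]
wrist_force: [-2.0, 0.2, -0.2]
width: 0.999
grip_force: 0.0
time: 11.23
tool_pos: [0.4491, -0.1599, 0.253]
tcp_rot: [2.42, 1.996, 0.004]
wrist_force: [-2.1, 0.4, 5.9]
width: 0.552
grip_force: 40.2
t 11.2 at [ -38.2 -295.9  253. ] turn needed deg [0.3 0.1 0. ] w 0.552 F [-2.1  0.4  5.9]
dx 422 dy 82 dz -134
```

The overshoot has settled, and the grip is about 15 mm too high. I'll open, go lower and regrip.

```bash
python3 -m jog '[{"dx":0,"dy":0,"dz":0,"ax":0,"ay":0,"az":0},{"dx":0,"dy":0,"dz":0,"ax":0,"ay":0,"az":0},{"dx":0,"dy":0,"dz":0,"ax":0,"ay":0,"az":0},{"dx":0,"dy":-2,"dz":8,"ax":0,"ay":0,"az":0},{"dx":0,"dy":0,"dz":8,"ax":0,"ay":0,"az":0},{"dx":0,"dy":0,"dz":0,"ax":0,"ay":0,"az":0},{"dx":0,"dy":0,"dz":0,"ax":0,"ay":0,"az":0}]' 1
python3 -m jog '[{"dx":0,"dy":0,"dz":0,"ax":0,"ay":0,"az":0},{"dx":0,"dy":0,"dz":0,"ax":0,"ay":0,"az":0},{"dx":0,"dy":0,"dz":0,"ax":0,"ay":0,"az":0},{"dx":0,"dy":0,"dz":0,"ax":0,"ay":0,"az":0},{"dx":0,"dy":0,"dz":0,"ax":0,"ay":0,"az":0},{"dx":0,"dy":0,"dz":0,"ax":0,"ay":0,"az":0}]' 0 45
python3 - <<'E'
from h import *
go(44,126,387)
E
```

```text
time: 11.82
tool_pos: [0.445, -0.1587, 0.2323]
tcp_rot: [-2.422, -1.998, 0.002]
wrist_force: [0.4, 0.1, 0.1]
width: 0.998
grip_force: 0.0
time: 12.32
tool_pos: [0.4458, -0.159, 0.2341]
tcp_rot: [2.423, 1.999, 0.0]
wrist_force: [-3.4, 1.0, 3.9]
width: 0.568
grip_force: 46.1
t 12.3 at [ -41.6 -295.6  234.1] turn needed deg [0. 0. 0.] w 0.568 F [-3.4  1.   3.9]
dx 422 dy 86 dz -153
```

```bash
python3 -m jog '[{"dx":0,"dy":0,"dz":-20,"ax":0,"ay":0,"az":0},{"dx":0,"dy":0,"dz":-35,"ax":0,"ay":0,"az":0},{"dx":0,"dy":0,"dz":-35,"ax":0,"ay":0,"az":0},{"dx":0,"dy":0,"dz":-35,"ax":0,"ay":0,"az":0},{"dx":0,"dy":0,"dz":-35,"ax":0,"ay":0,"az":0},{"dx":26,"dy":5,"dz":0,"ax":0,"ay":0,"az":0},{"dx":30,"dy":6,"dz":0,"ax":0,"ay":0,"az":0},{"dx":30,"dy":6,"dz":0,"ax":0,"ay":0,"az":0},{"dx":30,"dy":6,"dz":0,"ax":0,"ay":0,"az":0},{"dx":30,"dy":6,"dz":0,"ax":0,"ay":0,"az":0},{"dx":30,"dy":6,"dz":0,"ax":0,"ay":0,"az":0},{"dx":30,"dy":6,"dz":0,"ax":0,"ay":0,"az":0},{"dx":30,"dy":6,"dz":0,"ax":0,"ay":0,"az":0},{"dx":30,"dy":6,"dz":0,"ax":0,"ay":0,"az":0},{"dx":30,"dy":6,"dz":0,"ax":0,"ay":0,"az":0},{"dx":30,"dy":6,"dz":0,"ax":0,"ay":0,"az":0},{"dx":30,"dy":6,"dz":0,"ax":0,"ay":0,"az":0},{"dx":30,"dy":6,"dz":0,"ax":0,"ay":0,"az":0},{"dx":30,"dy":6,"dz":0,"ax":0,"ay":0,"az":0},{"dx":0,"dy":0,"dz":0,"ax":0,"ay":0,"az":0}]'
python3 -m jog '[{"dx":6,"dy":2,"dz":0,"ax":0,"ay":0,"az":0},{"dx":0,"dy":0,"dz":0,"ax":0,"ay":0,"az":0},{"dx":0,"dy":0,"dz":0,"ax":0,"ay":0,"az":0}]'
python3 - <<'E'
from h import *
go(44,126,312)
c=cam("wrist"); save("w5.png",c["img"])
E
```

```text
time: 13.98
tool_pos: [0.6075, 0.2383, 0.3926]
tcp_rot: [-2.419, -2.002, -0.004]
wrist_force: [0.9, -0.4, -1.4]
width: 0.569
grip_force: 47.2
time: 14.23
tool_pos: [0.6093, 0.2387, 0.3931]
tcp_rot: [-2.424, -1.999, 0.002]
wrist_force: [0.7, -0.5, -3.1]
width: 0.57
grip_force: 47.2
t 14.2 at [ 43.2 126.  393.1] turn needed deg [-0.  0. -0.] w 0.57 F [ 0.7 -0.5 -3.1]
dx 0 dy 1 dz 81
```

View pics/w5.png

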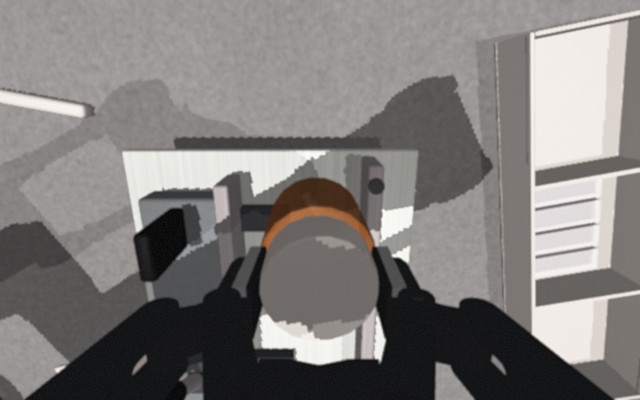

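The bottle hangs upright in the grip, between the bar and the fence. Lowering it.

```bash
python3 -m jog '[{"dx":0,"dy":0,"dz":25,"ax":0,"ay":0,"az":0},{"dx":0,"dy":0,"dz":25,"ax":0,"ay":0,"az":0},{"dx":0,"dy":0,"dz":20,"ax":0,"ay":0,"az":0},{"dx":0,"dy":0,"dz":6,"ax":0,"ay":0,"az":0},{"dx":0,"dy":0,"dz":0,"ax":0,"ay":0,"az":0},{"dx":0,"dy":0,"dz":0,"ax":0,"ay":0,"az":0}]'
python3 -m jog '[{"dx":0,"dy":0,"dz":3,"ax":0,"ay":0,"az":0},{"dx":0,"dy":0,"dz":3,"ax":0,"ay":0,"az":0},{"dx":0,"dy":0,"dz":0,"ax":0,"ay":0,"az":0},{"dx":0,"dy":0,"dz":0,"ax":0,"ay":0,"az":0}]'
python3 - <<'E'
from h import *
go()
E
```

```text
time: 14.78
tool_pos: [0.6095, 0.2386, 0.3183]
tcp_rot: [-2.424, -1.998, 0.0]
wrist_force: [-0.3, -0.2, -0.4]
width: 0.566
grip_force: 47.2
time: 15.12
tool_pos: [0.6094, 0.2392, 0.3122]
tcp_rot: [2.423, 1.999, 0.001]
wrist_force: [-0.3, 0.7, -1.7]
width: 0.568
grip_force: 47.2
t 15.1 at [ 43.3 126.5 312.2] turn needed deg [ 0. -0.  0.] w 0.568 F [-0.3  0.7 -1.7]
```

```bash
python3 -m jog '[{"dx":0,"dy":0,"dz":2,"ax":0,"ay":0,"az":0},{"dx":0,"dy":0,"dz":2,"ax":0,"ay":0,"az":0},{"dx":0,"dy":0,"dz":0,"ax":0,"ay":0,"az":0},{"dx":0,"dy":0,"dz":0,"ax":0,"ay":0,"az":0}]'
python3 -m jog '[{"dx":0,"dy":0,"dz":0,"ax":0,"ay":0,"az":0},{"dx":0,"dy":0,"dz":0,"ax":0,"ay":0,"az":0},{"dx":0,"dy":0,"dz":0,"ax":0,"ay":0,"az":0},{"dx":0,"dy":0,"dz":0,"ax":0,"ay":0,"az":0},{"dx":0,"dy":0,"dz":-25,"ax":0,"ay":0,"az":0},{"dx":0,"dy":0,"dz":-35,"ax":0,"ay":0,"az":0},{"dx":0,"dy":0,"dz":-35,"ax":0,"ay":0,"az":0},{"dx":-30,"dy":0,"dz":0,"ax":0,"ay":0,"az":0},{"dx":-30,"dy":0,"dz":0,"ax":0,"ay":0,"az":0},{"dx":-30,"dy":0,"dz":0,"ax":0,"ay":0,"az":0},{"dx":-30,"dy":0,"dz":0,"ax":0,"ay":0,"az":0},{"dx":-30,"dy":0,"dz":0,"ax":0,"ay":0,"az":0},{"dx":0,"dy":0,"dz":0,"ax":0,"ay":0,"az":0},{"dx":0,"dy":0,"dz":0,"ax":0,"ay":0,"az":0}]' 1
python3 - <<'E'
from h import *
look(); go(121,-326,330)
E
```

```text
time: 15.45
tool_pos: [0.6096, 0.2395, 0.3091]
tcp_rot: [2.423, 1.999, 0.002]
wrist_force: [-2.5, -0.9, 5.8]
width: 0.574
grip_force: 47.7
time: 16.62
tool_pos: [0.5807, 0.0905, 0.4026]
tcp_rot: [-2.426, -1.996, -0.0]
wrist_force: [0.7, 0.4, -0.4]
width: 1.0
grip_force: 0.0
(434.8, 125.8, 18.9, np.int32(405)) [ 0.7133 -0.3237] shaker mm [ 252. -406.]
(221.0, 150.6, 9.6, np.int32(196)) [0.6299 0.2568] shaker mm [ 60. 148.]
(246.2, 161.5, 16.7, np.int32(566)) [0.6011 0.187 ] shaker mm [45. 74.]
(397.1, 164.9, 10.0, np.int32(299)) [ 0.601  -0.2197] shaker mm [ 122. -326.]
(223.9, 174.4, 7.5, np.int32(112)) [0.5643 0.2448] shaker mm [ -2. 123.]
(448.7, 185.6, 9.9, np.int32(305)) [ 0.5474 -0.3573] shaker mm [  96. -471.]
(424.8, 238.7, 10.3, np.int32(326)) [ 0.4043 -0.2909] shaker mm [ -57. -433.]
t 16.7 at [ 43.4 -24.  402.7] turn needed deg [ 0.  -0.  -0.1] w 1.003 F [-0.1  0.9  0.9]
dx -302 dy 78 dz 73
```

```bash
python3 -m jog '[{"dx":-30,"dy":8,"dz":0,"ax":0,"ay":0,"az":0},{"dx":-30,"dy":8,"dz":0,"ax":0,"ay":0,"az":0},{"dx":-30,"dy":8,"dz":0,"ax":0,"ay":0,"az":0},{"dx":-30,"dy":8,"dz":0,"ax":0,"ay":0,"az":0},{"dx":-30,"dy":8,"dz":0,"ax":0,"ay":0,"az":0},{"dx":-30,"dy":8,"dz":0,"ax":0,"ay":0,"az":0},{"dx":-30,"dy":8,"dz":0,"ax":0,"ay":0,"az":0},{"dx":-30,"dy":8,"dz":0,"ax":0,"ay":0,"az":0},{"dx":-30,"dy":8,"dz":0,"ax":0,"ay":0,"az":0},{"dx":-31,"dy":7,"dz":0,"ax":0,"ay":0,"az":0},{"dx":0,"dy":0,"dz":30,"ax":0,"ay":0,"az":0},{"dx":0,"dy":0,"dz":30,"ax":0,"ay":0,"az":0},{"dx":0,"dy":0,"dz":0,"ax":0,"ay":0,"az":0},{"dx":0,"dy":0,"dz":0,"ax":0,"ay":0,"az":0}]' 1
python3 - <<'E'
from h import *
go(122,-326,235)
c=cam("wrist"); save("w6.png",c["img"]); cp=caps(c)
for q in cp: print(q[:4],(1000*S(q[4])).round())
E
```

```text
time: 17.83
tool_pos: [0.601, -0.2174, 0.3401]
tcp_rot: [-2.418, -1.997, 0.004]
wrist_force: [-0.3, -0.7, -0.4]
width: 1.003
grip_force: 0.0
t 17.8 at [ 121.9 -323.4  340.1] turn needed deg [-0.3 -0.1  0.1] w 1.003 F [-0.3 -0.7 -0.4]
dx -3 dy 0 dz 105
```

View pics/w6.png

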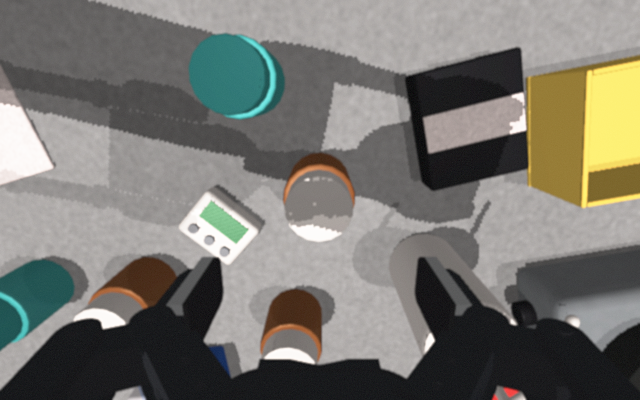

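Bottle A's cap is at (319,203), centred between the fingers. The wash bottle is close to the right finger, so I'll check that distance.

Run:
```python
from h import *
c=cam("wrist"); print("cap",1000*S(ray(c,319,203,.085)))
print("wash edge left/far z0..",1000*S(ray(c,392,270,.0)),1000*S(ray(c,420,236,0)))
t=cam("top"); print("top base", 1000*S(ray(t,438,130,.15)), 1000*S(ray(t,441,127,.178)))
# red cap in scene+top
hs=cv2.cvtColor(t["img"],cv2.COLOR_RGB2HSV); m=((hs[...,1]>150)&(hs[...,2]>110)&((hs[...,0]<6)|(hs[...,0]>174))); ys,xs=np.nonzero(m); print(xs.mean(),ys.mean(),1000*S(ray(t,xs.mean(),ys.mean(),.17)))
```

```text
cap [ 123.9250473  -322.38365571]
wash edge left/far z0.. [ 201.42225433 -423.89218201] [ 227.51397081 -384.78311526]
top base [ 216.5520306  -402.46152631] [ 214.72550081 -402.19686654]
nan nan [nan nan]<stdin>:6: RuntimeWarning: Mean of empty slice.
  ret = ret.dtype.type(ret / rcount)
```

```bash
python3 -m jog '[{"dx":0,"dy":1,"dz":30,"ax":0,"ay":0,"az":0},{"dx":0,"dy":0,"dz":30,"ax":0,"ay":0,"az":0},{"dx":0,"dy":0,"dz":30,"ax":0,"ay":0,"az":0},{"dx":0,"dy":0,"dz":16,"ax":0,"ay":0,"az":0},{"dx":0,"dy":0,"dz":0,"ax":0,"ay":0,"az":0},{"dx":0,"dy":0,"dz":0,"ax":0,"ay":0,"az":0}]' 1
python3 -m jog '[{"dx":0,"dy":0,"dz":0,"ax":0,"ay":0,"az":0},{"dx":0,"dy":0,"dz":0,"ax":0,"ay":0,"az":0},{"dx":0,"dy":0,"dz":0,"ax":0,"ay":0,"az":0},{"dx":0,"dy":0,"dz":0,"ax":0,"ay":0,"az":0},{"dx":0,"dy":0,"dz":0,"ax":0,"ay":0,"az":0},{"dx":0,"dy":0,"dz":0,"ax":0,"ay":0,"az":0}]' 0 45
python3 - <<'E'
from h import *
go(44,31,394)
E
```

```text
time: 18.48
tool_pos: [0.6028, -0.2185, 0.2376]
tcp_rot: [2.422, 2.0, 0.001]
wrist_force: [0.4, 0.8, -0.6]
width: 1.001
grip_force: 0.0
time: 18.98
tool_pos: [0.6031, -0.2192, 0.2396]
tcp_rot: [2.421, 1.997, 0.003]
wrist_force: [-1.7, 0.3, 6.5]
width: 0.57
grip_force: 45.3
t 19.0 at [ 124.3 -324.8  239.6] turn needed deg [0.2 0.  0. ] w 0.57 F [-1.7  0.3  6.5]
dx 356 dy -80 dz -154
```

```bash
python3 -m jog '[{"dx":0,"dy":0,"dz":-20,"ax":0,"ay":0,"az":0},{"dx":0,"dy":0,"dz":-35,"ax":0,"ay":0,"az":0},{"dx":0,"dy":0,"dz":-35,"ax":0,"ay":0,"az":0},{"dx":0,"dy":0,"dz":-35,"ax":0,"ay":0,"az":0},{"dx":0,"dy":0,"dz":-35,"ax":0,"ay":0,"az":0},{"dx":26,"dy":-7,"dz":0,"ax":0,"ay":0,"az":0},{"dx":30,"dy":-7,"dz":0,"ax":0,"ay":0,"az":0},{"dx":30,"dy":-7,"dz":0,"ax":0,"ay":0,"az":0},{"dx":30,"dy":-7,"dz":0,"ax":0,"ay":0,"az":0},{"dx":30,"dy":-7,"dz":0,"ax":0,"ay":0,"az":0},{"dx":30,"dy":-7,"dz":0,"ax":0,"ay":0,"az":0},{"dx":30,"dy":-7,"dz":0,"ax":0,"ay":0,"az":0},{"dx":30,"dy":-7,"dz":0,"ax":0,"ay":0,"az":0},{"dx":30,"dy":-7,"dz":0,"ax":0,"ay":0,"az":0},{"dx":30,"dy":-7,"dz":0,"ax":0,"ay":0,"az":0},{"dx":30,"dy":-6,"dz":0,"ax":0,"ay":0,"az":0},{"dx":30,"dy":-4,"dz":0,"ax":0,"ay":0,"az":0},{"dx":0,"dy":0,"dz":0,"ax":0,"ay":0,"az":0},{"dx":0,"dy":0,"dz":0,"ax":0,"ay":0,"az":0},{"dx":0,"dy":0,"dz":0,"ax":0,"ay":0,"az":0}]' >/dev/null
python3 - <<'E'
from h import *
go(44,31,314)
E
```

```text
t 20.6 at [ 43.1  31.4 397. ] turn needed deg [0.  0.  0.1] w 0.568 F [ 0.4  0.1 -2. ]
dx -0 dy 1 dz 83
```

```bash
python3 -m jog '[{"dx":0,"dy":1,"dz":25,"ax":0,"ay":0,"az":0},{"dx":0,"dy":0,"dz":25,"ax":0,"ay":0,"az":0},{"dx":0,"dy":0,"dz":20,"ax":0,"ay":0,"az":0},{"dx":0,"dy":0,"dz":6,"ax":0,"ay":0,"az":0},{"dx":0,"dy":0,"dz":3,"ax":0,"ay":0,"az":0},{"dx":0,"dy":0,"dz":2,"ax":0,"ay":0,"az":0},{"dx":0,"dy":0,"dz":2,"ax":0,"ay":0,"az":0},{"dx":0,"dy":0,"dz":0,"ax":0,"ay":0,"az":0},{"dx":0,"dy":0,"dz":0,"ax":0,"ay":0,"az":0}]'
python3 - <<'E'
from h import *
go(44,31,314)
E
```

```text
time: 21.4
tool_pos: [0.5929, 0.1457, 0.315]
tcp_rot: [2.423, 1.998, 0.003]
wrist_force: [0.1, 1.0, -2.3]
width: 0.568
grip_force: 47.2
t 21.4 at [ 44.8  31.5 315. ] turn needed deg [ 0.1 -0.   0. ] w 0.568 F [ 0.1  1.  -2.3]
dx -1 dy -1 dz 1
```

```bash
python3 -m jog '[{"dx":0,"dy":0,"dz":2,"ax":0,"ay":0,"az":0},{"dx":0,"dy":0,"dz":2,"ax":0,"ay":0,"az":0},{"dx":0,"dy":0,"dz":0,"ax":0,"ay":0,"az":0},{"dx":0,"dy":0,"dz":0,"ax":0,"ay":0,"az":0}]' | grep force
python3 -m jog '[{"dx":0,"dy":0,"dz":0,"ax":0,"ay":0,"az":0},{"dx":0,"dy":0,"dz":0,"ax":0,"ay":0,"az":0},{"dx":0,"dy":0,"dz":0,"ax":0,"ay":0,"az":0},{"dx":0,"dy":0,"dz":0,"ax":0,"ay":0,"az":0},{"dx":0,"dy":0,"dz":-25,"ax":0,"ay":0,"az":0},{"dx":0,"dy":0,"dz":-35,"ax":0,"ay":0,"az":0},{"dx":0,"dy":0,"dz":-35,"ax":0,"ay":0,"az":0},{"dx":-30,"dy":-6,"dz":0,"ax":0,"ay":0,"az":0},{"dx":-30,"dy":-6,"dz":0,"ax":0,"ay":0,"az":0},{"dx":-30,"dy":-6,"dz":0,"ax":0,"ay":0,"az":0},{"dx":-30,"dy":-6,"dz":0,"ax":0,"ay":0,"az":0},{"dx":-30,"dy":-6,"dz":0,"ax":0,"ay":0,"az":0},{"dx":-30,"dy":-6,"dz":0,"ax":0,"ay":0,"az":0},{"dx":0,"dy":0,"dz":0,"ax":0,"ay":0,"az":0},{"dx":0,"dy":0,"dz":0,"ax":0,"ay":0,"az":0}]' 1 >/dev/null
python3 - <<'E'
from h import *
look(); go(-57,-433,238)
E
```

```text
wrist_force: [-6.3, -0.6, 14.1]
grip_force: 48.9
(435.0, 126.0, 18.6, np.int32(385)) [ 0.7127 -0.3243] shaker mm [ 252. -407.]
(219.5, 150.5, 10.1, np.int32(320)) [0.6301 0.2609] shaker mm [ 59. 152.]
(239.5, 187.0, 49.4, np.int32(2609)) [0.5309 0.2012] shaker mm [-27.  74.]
(448.6, 185.6, 9.8, np.int32(296)) [ 0.5473 -0.357 ] shaker mm [  96. -471.]
(425.3, 238.5, 10.0, np.int32(315)) [ 0.4049 -0.2922] shaker mm [ -56. -434.]
t 23.0 at [   8.3 -149.   404.6] turn needed deg [ 0.  -0.  -0.1] w 0.999 F [-0.   0.8  0.5]
dx -284 dy -65 dz 167
```

```bash
python3 -m jog '[{"dx":-30,"dy":-7,"dz":0,"ax":0,"ay":0,"az":0},{"dx":-30,"dy":-7,"dz":0,"ax":0,"ay":0,"az":0},{"dx":-30,"dy":-7,"dz":0,"ax":0,"ay":0,"az":0},{"dx":-30,"dy":-7,"dz":0,"ax":0,"ay":0,"az":0},{"dx":-30,"dy":-7,"dz":0,"ax":0,"ay":0,"az":0},{"dx":-30,"dy":-7,"dz":0,"ax":0,"ay":0,"az":0},{"dx":-30,"dy":-7,"dz":0,"ax":0,"ay":0,"az":0},{"dx":-30,"dy":-7,"dz":0,"ax":0,"ay":0,"az":0},{"dx":-30,"dy":-7,"dz":0,"ax":0,"ay":0,"az":0},{"dx":-14,"dy":-1,"dz":0,"ax":0,"ay":0,"az":0},{"dx":0,"dy":0,"dz":30,"ax":0,"ay":0,"az":0},{"dx":0,"dy":0,"dz":30,"ax":0,"ay":0,"az":0},{"dx":0,"dy":0,"dz":0,"ax":0,"ay":0,"az":0},{"dx":0,"dy":0,"dz":0,"ax":0,"ay":0,"az":0}]' 0.88 >/dev/null
python3 - <<'E'
from h import *
go(-57,-433,237)
c=cam("wrist"); save("w7.png",c["img"])
t=cam("top"); save("t3.png",t["img"],(195,115,345,250),4)
E
```

```text
t 24.2 at [ -55.8 -431.5  342.9] turn needed deg [-0.3 -0.2  0.1] w 0.884 F [ 1.3  0.3 -0.8]
dx -1 dy -1 dz 106
```

View pics/w7.png

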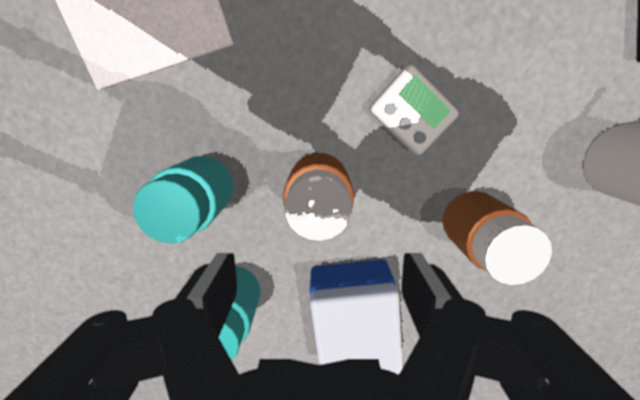

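View pics/t3.png

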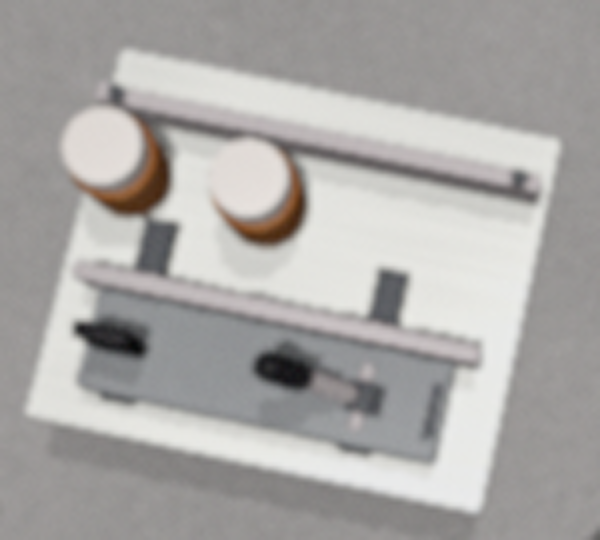

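Bottle D's cap is at (318,207), centred, with turquoise bottles well clear of the fingers. In the top crop both placed bottles stand by the fence at (103,148) and (252,180).

```bash
python3 -m jog '[{"dx":0,"dy":0,"dz":30,"ax":0,"ay":0,"az":0},{"dx":0,"dy":0,"dz":30,"ax":0,"ay":0,"az":0},{"dx":0,"dy":0,"dz":30,"ax":0,"ay":0,"az":0},{"dx":0,"dy":0,"dz":17,"ax":0,"ay":0,"az":0},{"dx":0,"dy":0,"dz":0,"ax":0,"ay":0,"az":0},{"dx":0,"dy":0,"dz":0,"ax":0,"ay":0,"az":0}]' 0.88 >/dev/null
python3 -m jog '[{"dx":0,"dy":0,"dz":0,"ax":0,"ay":0,"az":0},{"dx":0,"dy":0,"dz":0,"ax":0,"ay":0,"az":0},{"dx":0,"dy":0,"dz":0,"ax":0,"ay":0,"az":0},{"dx":0,"dy":0,"dz":0,"ax":0,"ay":0,"az":0},{"dx":0,"dy":0,"dz":0,"ax":0,"ay":0,"az":0},{"dx":0,"dy":0,"dz":0,"ax":0,"ay":0,"az":0}]' 0 45
python3 - <<'E'
from h import *
go(44,-33,394)
E
```

```text
time: 25.3
tool_pos: [0.4071, -0.2917, 0.2407]
tcp_rot: [2.42, 1.996, 0.001]
wrist_force: [-0.7, 0.7, 5.5]
width: 0.567
grip_force: 45.3
t 25.3 at [ -54.4 -433.3  240.7] turn needed deg [0.2 0.1 0. ] w 0.567 F [-0.7  0.7  5.5]
dx 400 dy 98 dz -153
```

```bash
python3 -m jog '[{"dx":0,"dy":0,"dz":-20,"ax":0,"ay":0,"az":0},{"dx":0,"dy":0,"dz":-35,"ax":0,"ay":0,"az":0},{"dx":0,"dy":0,"dz":-35,"ax":0,"ay":0,"az":0},{"dx":0,"dy":0,"dz":-35,"ax":0,"ay":0,"az":0},{"dx":0,"dy":0,"dz":-35,"ax":0,"ay":0,"az":0},{"dx":28,"dy":7,"dz":0,"ax":0,"ay":0,"az":0},{"dx":30,"dy":7,"dz":0,"ax":0,"ay":0,"az":0},{"dx":30,"dy":7,"dz":0,"ax":0,"ay":0,"az":0},{"dx":30,"dy":7,"dz":0,"ax":0,"ay":0,"az":0},{"dx":30,"dy":7,"dz":0,"ax":0,"ay":0,"az":0},{"dx":30,"dy":7,"dz":0,"ax":0,"ay":0,"az":0},{"dx":30,"dy":7,"dz":0,"ax":0,"ay":0,"az":0},{"dx":30,"dy":7,"dz":0,"ax":0,"ay":0,"az":0},{"dx":30,"dy":7,"dz":0,"ax":0,"ay":0,"az":0},{"dx":30,"dy":7,"dz":0,"ax":0,"ay":0,"az":0},{"dx":30,"dy":7,"dz":0,"ax":0,"ay":0,"az":0},{"dx":28,"dy":7,"dz":0,"ax":0,"ay":0,"az":0},{"dx":24,"dy":7,"dz":0,"ax":0,"ay":0,"az":0},{"dx":20,"dy":7,"dz":0,"ax":0,"ay":0,"az":0},{"dx":0,"dy":0,"dz":0,"ax":0,"ay":0,"az":0}]' >/dev/null
python3 -m jog '[{"dx":0,"dy":0,"dz":0,"ax":0,"ay":0,"az":0},{"dx":0,"dy":0,"dz":0,"ax":0,"ay":0,"az":0}]' >/dev/null
python3 - <<'E'
from h import *
go(44,-33,313)
E
```

```text
t 27.1 at [ 42.1 -32.8 398.3] turn needed deg [0. 0. 0.] w 0.566 F [-0.   0.2 -2.4]
dx -0 dy 2 dz 85
```

```bash
python3 -m jog '[{"dx":0,"dy":2,"dz":25,"ax":0,"ay":0,"az":0},{"dx":0,"dy":0,"dz":25,"ax":0,"ay":0,"az":0},{"dx":0,"dy":0,"dz":20,"ax":0,"ay":0,"az":0},{"dx":0,"dy":0,"dz":6,"ax":0,"ay":0,"az":0},{"dx":0,"dy":0,"dz":3,"ax":0,"ay":0,"az":0},{"dx":0,"dy":0,"dz":2,"ax":0,"ay":0,"az":0},{"dx":0,"dy":0,"dz":2,"ax":0,"ay":0,"az":0},{"dx":0,"dy":0,"dz":0,"ax":0,"ay":0,"az":0},{"dx":0,"dy":0,"dz":0,"ax":0,"ay":0,"az":0}]'
python3 -m jog '[{"dx":0,"dy":0,"dz":2,"ax":0,"ay":0,"az":0},{"dx":0,"dy":0,"dz":0,"ax":0,"ay":0,"az":0},{"dx":0,"dy":0,"dz":0,"ax":0,"ay":0,"az":0}]'
```

```text
time: 27.88
tool_pos: [0.5806, 0.0828, 0.316]
tcp_rot: [2.423, 1.998, 0.003]
wrist_force: [1.1, -0.5, -2.7]
width: 0.565
grip_force: 47.5
time: 28.13
tool_pos: [0.5807, 0.0832, 0.3157]
tcp_rot: [2.422, 1.999, 0.003]
wrist_force: [-4.3, 0.5, 8.2]
width: 0.571
grip_force: 48.5
```

```bash
python3 -m jog '[{"dx":0,"dy":0,"dz":0,"ax":0,"ay":0,"az":0},{"dx":0,"dy":0,"dz":0,"ax":0,"ay":0,"az":0},{"dx":0,"dy":0,"dz":0,"ax":0,"ay":0,"az":0},{"dx":0,"dy":0,"dz":0,"ax":0,"ay":0,"az":0},{"dx":0,"dy":0,"dz":-25,"ax":0,"ay":0,"az":0},{"dx":0,"dy":0,"dz":-35,"ax":0,"ay":0,"az":0},{"dx":0,"dy":0,"dz":-35,"ax":0,"ay":0,"az":0},{"dx":-30,"dy":4,"dz":0,"ax":0,"ay":0,"az":0},{"dx":-30,"dy":4,"dz":0,"ax":0,"ay":0,"az":0},{"dx":-30,"dy":4,"dz":0,"ax":0,"ay":0,"az":0},{"dx":-30,"dy":4,"dz":0,"ax":0,"ay":0,"az":0},{"dx":-30,"dy":4,"dz":0,"ax":0,"ay":0,"az":0},{"dx":-30,"dy":4,"dz":0,"ax":0,"ay":0,"az":0},{"dx":0,"dy":0,"dz":0,"ax":0,"ay":0,"az":0},{"dx":0,"dy":0,"dz":0,"ax":0,"ay":0,"az":0}]' 1 >/dev/null
python3 - <<'E'
from h import *
look(); go(96,-471,238)
E
```

```text
(436.5, 126.5, 17.3, np.int32(391)) [ 0.7113 -0.3283] shaker mm [ 251. -411.]
(219.6, 150.8, 10.5, np.int32(330)) [0.6293 0.2604] shaker mm [ 59. 151.]
(260.0, 193.8, 63.8, np.int32(4371)) [0.5139 0.1456] shaker mm [-33.  16.]
(448.7, 185.6, 9.9, np.int32(303)) [ 0.5474 -0.3573] shaker mm [  96. -471.]
t 29.4 at [  68.3 -213.   407.5] turn needed deg [-0.  -0.  -0.1] w 0.996 F [-0.1  0.8  0.8]
dx -258 dy 28 dz 169
```

```bash
python3 -m jog '[{"dx":-30,"dy":3,"dz":0,"ax":0,"ay":0,"az":0},{"dx":-30,"dy":3,"dz":0,"ax":0,"ay":0,"az":0},{"dx":-30,"dy":3,"dz":0,"ax":0,"ay":0,"az":0},{"dx":-30,"dy":3,"dz":0,"ax":0,"ay":0,"az":0},{"dx":-30,"dy":3,"dz":0,"ax":0,"ay":0,"az":0},{"dx":-30,"dy":3,"dz":0,"ax":0,"ay":0,"az":0},{"dx":-30,"dy":3,"dz":0,"ax":0,"ay":0,"az":0},{"dx":-30,"dy":3,"dz":0,"ax":0,"ay":0,"az":0},{"dx":-18,"dy":4,"dz":0,"ax":0,"ay":0,"az":0},{"dx":0,"dy":0,"dz":30,"ax":0,"ay":0,"az":0},{"dx":0,"dy":0,"dz":30,"ax":0,"ay":0,"az":0},{"dx":0,"dy":0,"dz":0,"ax":0,"ay":0,"az":0},{"dx":0,"dy":0,"dz":0,"ax":0,"ay":0,"az":0},{"dx":0,"dy":0,"dz":0,"ax":0,"ay":0,"az":0}]' 0.88 >/dev/null
python3 - <<'E'
from h import *
go(97,-470,238)
c=cam("wrist"); g=c["img"]; save("w8.png",g)
E
```

```text
t 30.6 at [  97.1 -469.6  348.7] turn needed deg [ 0.  -0.   0.1] w 0.88 F [ 1.1 -0.5  0.9]
dx -0 dy -0 dz 111
```

View pics/w8.png

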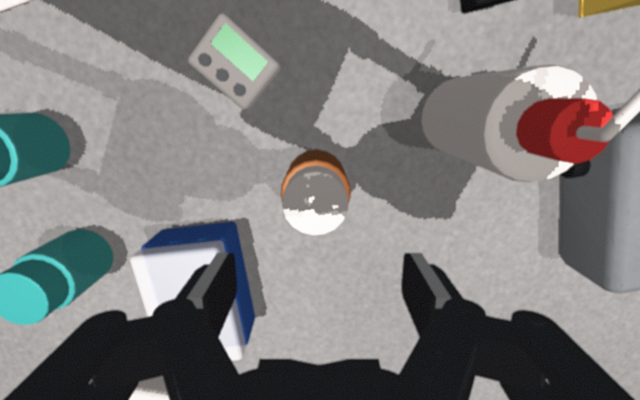

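Bottle B's cap at (316,205) is centred. The tip box's corner at (237,222) is near the left finger, so I'll check that clearance.

Run:
```python
from h import *
c=cam("wrist")
for u,v in((316,203),): print("cap",1000*S(ray(c,u,v,.085)))
for u,v in((237,222),(146,245),(243,358)): print("box",1000*S(ray(c,u,v,.065)))
```

```text
cap [  97.41315669 -471.53359052]
box [  32.05163954 -494.49558826]
box [ -46.16418101 -515.31842966]
box [  27.93164306 -632.42713916]
```

```bash
python3 -m jog '[{"dx":0,"dy":0,"dz":30,"ax":0,"ay":0,"az":0},{"dx":0,"dy":0,"dz":30,"ax":0,"ay":0,"az":0},{"dx":0,"dy":0,"dz":30,"ax":0,"ay":0,"az":0},{"dx":0,"dy":0,"dz":20,"ax":0,"ay":0,"az":0},{"dx":0,"dy":0,"dz":0,"ax":0,"ay":0,"az":0},{"dx":0,"dy":0,"dz":0,"ax":0,"ay":0,"az":0}]' 0.88 >/dev/null
python3 -m jog '[{"dx":0,"dy":0,"dz":0,"ax":0,"ay":0,"az":0},{"dx":0,"dy":0,"dz":0,"ax":0,"ay":0,"az":0},{"dx":0,"dy":0,"dz":0,"ax":0,"ay":0,"az":0},{"dx":0,"dy":0,"dz":0,"ax":0,"ay":0,"az":0},{"dx":0,"dy":0,"dz":0,"ax":0,"ay":0,"az":0},{"dx":0,"dy":0,"dz":0,"ax":0,"ay":0,"az":0}]' 0 45
python3 - <<'E'
from h import *
go(44,-97,394)
E
```

```text
time: 31.7
tool_pos: [0.5491, -0.3578, 0.2413]
tcp_rot: [2.419, 1.996, 0.002]
wrist_force: [-1.3, 1.0, 6.7]
width: 0.569
grip_force: 45.8
t 31.7 at [  97.6 -471.2  241.3] turn needed deg [0.3 0.1 0. ] w 0.569 F [-1.3  1.   6.7]
dx 374 dy -54 dz -153
```

```bash
python3 -m jog '[{"dx":0,"dy":0,"dz":-20,"ax":0,"ay":0,"az":0},{"dx":0,"dy":0,"dz":-35,"ax":0,"ay":0,"az":0},{"dx":0,"dy":0,"dz":-35,"ax":0,"ay":0,"az":0},{"dx":0,"dy":0,"dz":-35,"ax":0,"ay":0,"az":0},{"dx":0,"dy":0,"dz":-32,"ax":0,"ay":0,"az":0},{"dx":30,"dy":-4,"dz":0,"ax":0,"ay":0,"az":0},{"dx":30,"dy":-4,"dz":0,"ax":0,"ay":0,"az":0},{"dx":30,"dy":-4,"dz":0,"ax":0,"ay":0,"az":0},{"dx":30,"dy":-4,"dz":0,"ax":0,"ay":0,"az":0},{"dx":30,"dy":-4,"dz":0,"ax":0,"ay":0,"az":0},{"dx":30,"dy":-4,"dz":0,"ax":0,"ay":0,"az":0},{"dx":30,"dy":-4,"dz":0,"ax":0,"ay":0,"az":0},{"dx":30,"dy":-4,"dz":0,"ax":0,"ay":0,"az":0},{"dx":30,"dy":-4,"dz":0,"ax":0,"ay":0,"az":0},{"dx":30,"dy":-4,"dz":0,"ax":0,"ay":0,"az":0},{"dx":30,"dy":-4,"dz":0,"ax":0,"ay":0,"az":0},{"dx":26,"dy":-5,"dz":0,"ax":0,"ay":0,"az":0},{"dx":18,"dy":-4,"dz":0,"ax":0,"ay":0,"az":0},{"dx":0,"dy":0,"dz":0,"ax":0,"ay":0,"az":0},{"dx":0,"dy":0,"dz":0,"ax":0,"ay":0,"az":0}]' >/dev/null
python3 -m jog '[{"dx":0,"dy":0,"dz":0,"ax":0,"ay":0,"az":0},{"dx":0,"dy":0,"dz":0,"ax":0,"ay":0,"az":0}]' >/dev/null
python3 - <<'E'
from h import *
go(44,-97,316)
c=cam("wrist"); save("w9.png",c["img"])
E
```

```text
t 33.5 at [ 43.5 -97.4 395.1] turn needed deg [ 0.  0. -0.] w 0.568 F [-0.1  0.  -2.3]
dx 0 dy 1 dz 79
```

View pics/w9.png

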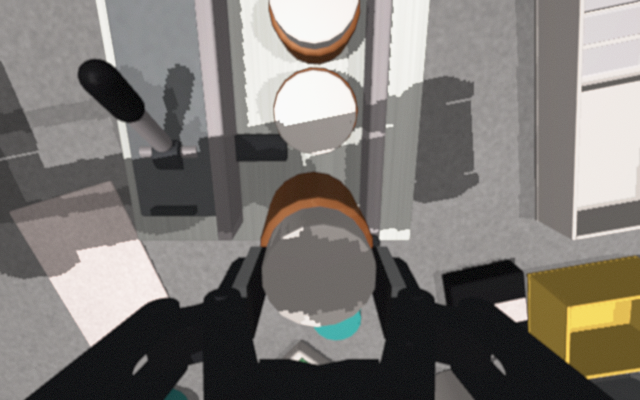

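The held bottle (318,260) lines up with the standing row (315,110 and above), with a gap left in y. Lowering it.

```bash
python3 -m jog '[{"dx":0,"dy":0,"dz":25,"ax":0,"ay":0,"az":0},{"dx":0,"dy":0,"dz":25,"ax":0,"ay":0,"az":0},{"dx":0,"dy":0,"dz":20,"ax":0,"ay":0,"az":0},{"dx":0,"dy":0,"dz":4,"ax":0,"ay":0,"az":0},{"dx":0,"dy":0,"dz":3,"ax":0,"ay":0,"az":0},{"dx":0,"dy":0,"dz":2,"ax":0,"ay":0,"az":0},{"dx":0,"dy":0,"dz":0,"ax":0,"ay":0,"az":0},{"dx":0,"dy":0,"dz":0,"ax":0,"ay":0,"az":0}]'
python3 -m jog '[{"dx":0,"dy":0,"dz":2,"ax":0,"ay":0,"az":0},{"dx":0,"dy":0,"dz":0,"ax":0,"ay":0,"az":0},{"dx":0,"dy":0,"dz":0,"ax":0,"ay":0,"az":0}]'
```

```text
time: 34.25
tool_pos: [0.5678, 0.0201, 0.3172]
tcp_rot: [2.422, 1.998, 0.004]
wrist_force: [0.2, 0.3, -0.7]
width: 0.563
grip_force: 47.0
time: 34.5
tool_pos: [0.5679, 0.0203, 0.3164]
tcp_rot: [2.422, 1.998, 0.005]
wrist_force: [-2.9, 0.8, 6.5]
width: 0.565
grip_force: 47.6
```

```bash
python3 -m jog '[{"dx":0,"dy":0,"dz":0,"ax":0,"ay":0,"az":0},{"dx":0,"dy":0,"dz":0,"ax":0,"ay":0,"az":0},{"dx":0,"dy":0,"dz":0,"ax":0,"ay":0,"az":0},{"dx":0,"dy":0,"dz":0,"ax":0,"ay":0,"az":0},{"dx":0,"dy":0,"dz":-25,"ax":0,"ay":0,"az":0},{"dx":0,"dy":0,"dz":-35,"ax":0,"ay":0,"az":0},{"dx":0,"dy":0,"dz":-35,"ax":0,"ay":0,"az":0},{"dx":28,"dy":-17,"dz":0,"ax":0,"ay":0,"az":0},{"dx":28,"dy":-17,"dz":0,"ax":0,"ay":0,"az":0},{"dx":28,"dy":-17,"dz":0,"ax":0,"ay":0,"az":0},{"dx":28,"dy":-17,"dz":0,"ax":0,"ay":0,"az":0},{"dx":28,"dy":-17,"dz":0,"ax":0,"ay":0,"az":0},{"dx":28,"dy":-17,"dz":0,"ax":0,"ay":0,"az":0},{"dx":22,"dy":-16,"dz":0,"ax":0,"ay":0,"az":0},{"dx":0,"dy":0,"dz":0,"ax":0,"ay":0,"az":0},{"dx":0,"dy":0,"dz":0,"ax":0,"ay":0,"az":0},{"dx":0,"dy":0,"dz":0,"ax":0,"ay":0,"az":0}]' 1 >/dev/null
python3 - <<'E'
from h import *
go(-75,93,309)
t=cam("top"); save("t4.png",t["img"],(195,115,465,290),2.9)
E
```

```text
t 35.9 at [-74.6  93.3 408.5] turn needed deg [0.  0.  0.1] w 1.002 F [ 0.  -0.2 -0.1]
dx -0 dy -0 dz 100
```

View pics/t4.png

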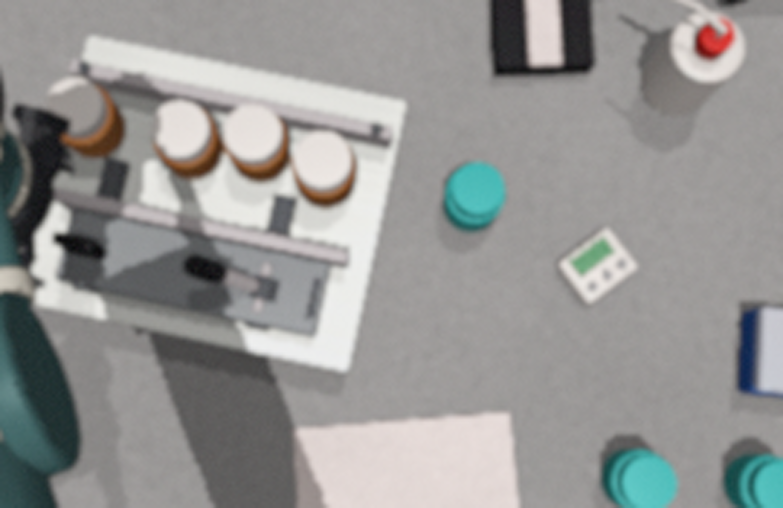

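All four bottles stand in the row (crop (75,108), (185,130), (255,132), (323,160)). The third looks slightly nearer the fence, so I'll measure.

Run:
```python
from h import *
t=cam("top")
for u,v in((80,110),(185,131),(254,134),(323,161)): print((1000*S(ray(t,195+u/2.9,115+v/2.9,.160))).round())
hs=cv2.cvtColor(t["img"],cv2.COLOR_RGB2HSV); print([len(x) for x in (caps(t),)]); save("t4b.png",t["img"],(210,125,330,205),6)
```

```text
[ 38. 118.]
[40. 25.]
[ 50. -34.]
[ 39. -97.]
[4]
```

View pics/t4b.png

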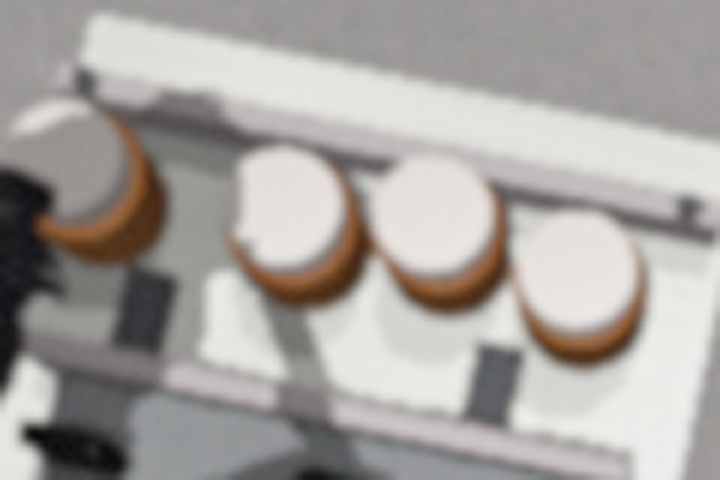

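All four are upright, and the third one already touches the fence, which is fine. I'll pinch the tab and slide the bar forward.

```bash
python3 -m jog '[{"dx":0,"dy":0,"dz":0,"ax":0,"ay":0,"az":0},{"dx":0,"dy":0,"dz":0,"ax":0,"ay":0,"az":0},{"dx":0,"dy":0,"dz":22,"ax":0,"ay":0,"az":0},{"dx":0,"dy":0,"dz":25,"ax":0,"ay":0,"az":0},{"dx":0,"dy":0,"dz":25,"ax":0,"ay":0,"az":0},{"dx":0,"dy":0,"dz":26,"ax":0,"ay":0,"az":0},{"dx":0,"dy":0,"dz":0,"ax":0,"ay":0,"az":0},{"dx":0,"dy":0,"dz":0,"ax":0,"ay":0,"az":0}]' 0.5 >/dev/null
python3 -m jog '[{"dx":0,"dy":0,"dz":0,"ax":0,"ay":0,"az":0},{"dx":0,"dy":0,"dz":0,"ax":0,"ay":0,"az":0},{"dx":0,"dy":0,"dz":0,"ax":0,"ay":0,"az":0},{"dx":0,"dy":0,"dz":0,"ax":0,"ay":0,"az":0},{"dx":0,"dy":0,"dz":0,"ax":0,"ay":0,"az":0}]' 0 60 | tail -3
python3 -m jog '[{"dx":0,"dy":4,"dz":0,"ax":0,"ay":0,"az":0},{"dx":0,"dy":4,"dz":0,"ax":0,"ay":0,"az":0},{"dx":0,"dy":4,"dz":0,"ax":0,"ay":0,"az":0},{"dx":0,"dy":4,"dz":0,"ax":0,"ay":0,"az":0},{"dx":0,"dy":4,"dz":0,"ax":0,"ay":0,"az":0},{"dx":0,"dy":4,"dz":0,"ax":0,"ay":0,"az":0},{"dx":0,"dy":4,"dz":0,"ax":0,"ay":0,"az":0},{"dx":0,"dy":4,"dz":0,"ax":0,"ay":0,"az":0},{"dx":0,"dy":0,"dz":0,"ax":0,"ay":0,"az":0},{"dx":0,"dy":0,"dz":0,"ax":0,"ay":0,"az":0}]'
python3 - <<'E'
from h import *
go(-26,93,309)
E
```

```text
wrist_force: [-0.9, -1.3, 7.1]
width: 0.127
grip_force: 60.7
time: 37.93
tool_pos: [0.5197, 0.2235, 0.3132]
tcp_rot: [2.422, 1.998, 0.006]
wrist_force: [-0.9, -0.9, 6.2]
width: 0.125
grip_force: 60.6
t 37.9 at [-41.8  94.  313.2] turn needed deg [ 0.2 -0.1  0. ] w 0.125 F [-0.9 -0.9  6.2]
dx -1 dy 16 dz 4
```

```bash
for i in 1 2 3; do :; done
python3 -m jog '[{"dx":0,"dy":2,"dz":0,"ax":0,"ay":0,"az":0},{"dx":0,"dy":2,"dz":0,"ax":0,"ay":0,"az":0},{"dx":0,"dy":2,"dz":0,"ax":0,"ay":0,"az":0},{"dx":0,"dy":2,"dz":0,"ax":0,"ay":0,"az":0},{"dx":0,"dy":2,"dz":0,"ax":0,"ay":0,"az":0},{"dx":0,"dy":0,"dz":0,"ax":0,"ay":0,"az":0},{"dx":0,"dy":0,"dz":0,"ax":0,"ay":0,"az":0}]' | sed -n '2p;4p'
python3 -m jog '[{"dx":0,"dy":2,"dz":0,"ax":0,"ay":0,"az":0},{"dx":0,"dy":1,"dz":0,"ax":0,"ay":0,"az":0},{"dx":0,"dy":0,"dz":0,"ax":0,"ay":0,"az":0}]' | sed -n '2p;4p'
python3 -m jog '[{"dx":0,"dy":1,"dz":0,"ax":0,"ay":0,"az":0},{"dx":0,"dy":1,"dz":0,"ax":0,"ay":0,"az":0},{"dx":0,"dy":0,"dz":0,"ax":0,"ay":0,"az":0}]' | sed -n '2p;4p'
python3 - <<'E'
from h import *
go(-26,93,309)
E
```

```text
tool_pos: [0.5287, 0.2218, 0.3132]
wrist_force: [-3.4, 0.3, 7.7]
tool_pos: [0.5315, 0.2213, 0.3132]
wrist_force: [-5.6, 0.9, 8.6]
tool_pos: [0.5334, 0.221, 0.3132]
wrist_force: [-5.4, 0.2, 9.2]
t 39.0 at [-28.   94.1 313.2] turn needed deg [ 0.  -0.1  0. ] w 0.128 F [-5.4  0.2  9.2]
dx -1 dy 2 dz 4
```

```bash
python3 -m jog '[{"dx":0,"dy":1,"dz":0,"ax":0,"ay":0,"az":0},{"dx":0,"dy":1,"dz":0,"ax":0,"ay":0,"az":0},{"dx":0,"dy":0,"dz":0,"ax":0,"ay":0,"az":0}]' | sed -n '2p;4p'
python3 -m jog '[{"dx":0,"dy":1,"dz":0,"ax":0,"ay":0,"az":0},{"dx":0,"dy":0,"dz":0,"ax":0,"ay":0,"az":0},{"dx":0,"dy":0,"dz":0,"ax":0,"ay":0,"az":0}]' | sed -n '2p;4p'
python3 - <<'E'
from h import *
go(-26,93,309)
t=cam("top"); save("t5.png",t["img"],(210,125,330,205),6)
E
```

```text
tool_pos: [0.5353, 0.2206, 0.3132]
wrist_force: [-5.6, 1.0, 9.7]
tool_pos: [0.5357, 0.2205, 0.3132]
wrist_force: [-8.3, 0.6, 9.8]
t 39.5 at [-25.6  94.1 313.2] turn needed deg [-0.1 -0.1  0. ] w 0.13 F [-8.3  0.6  9.8]
dx -1 dy -0 dz 4
```

```bash
python3 -m jog '[{"dx":0,"dy":1,"dz":0,"ax":0,"ay":0,"az":0},{"dx":0,"dy":1,"dz":0,"ax":0,"ay":0,"az":0},{"dx":0,"dy":0,"dz":0,"ax":0,"ay":0,"az":0},{"dx":0,"dy":0,"dz":0,"ax":0,"ay":0,"az":0}]' | sed -n '2p;4p'
python3 -m jog '[{"dx":0,"dy":2,"dz":0,"ax":0,"ay":0,"az":0},{"dx":0,"dy":0,"dz":0,"ax":0,"ay":0,"az":0},{"dx":0,"dy":0,"dz":0,"ax":0,"ay":0,"az":0}]' | sed -n '2p;4p'
python3 - <<'E'
from h import *
go(-26,93,309)
E
```

```text
tool_pos: [0.5364, 0.2205, 0.3132]
wrist_force: [-13.9, 2.2, 14.7]
tool_pos: [0.5372, 0.2204, 0.3131]
wrist_force: [-20.4, 3.2, 17.7]
t 40.1 at [-24.1  94.2 313.1] turn needed deg [-0.5 -0.   0. ] w 0.125 F [-20.4   3.2  17.7]
dx -1 dy -2 dz 4
```

The bar has stopped hard: 20 N with almost no motion, so it's snug. I'll release it and move to the far side of the lever.

```bash
python3 -m jog '[{"dx":0,"dy":-2,"dz":0,"ax":0,"ay":0,"az":0},{"dx":0,"dy":0,"dz":0,"ax":0,"ay":0,"az":0},{"dx":0,"dy":0,"dz":0,"ax":0,"ay":0,"az":0},{"dx":0,"dy":0,"dz":0,"ax":0,"ay":0,"az":0},{"dx":0,"dy":0,"dz":0,"ax":0,"ay":0,"az":0},{"dx":0,"dy":0,"dz":-30,"ax":0,"ay":0,"az":0},{"dx":0,"dy":0,"dz":-30,"ax":0,"ay":0,"az":0},{"dx":0,"dy":0,"dz":-30,"ax":0,"ay":0,"az":0},{"dx":-20,"dy":0,"dz":0,"ax":0,"ay":0,"az":0},{"dx":-22,"dy":0,"dz":0,"ax":0,"ay":0,"az":0},{"dx":-20,"dy":0,"dz":0,"ax":0,"ay":0,"az":0},{"dx":0,"dy":0,"dz":0,"ax":0,"ay":0,"az":0},{"dx":0,"dy":0,"dz":0,"ax":0,"ay":0,"az":0}]' 0.5 >/dev/null
python3 -m jog '[{"dx":0,"dy":0,"dz":0,"ax":0,"ay":0,"az":0},{"dx":0,"dy":0,"dz":0,"ax":0,"ay":0,"az":0},{"dx":0,"dy":0,"dz":0,"ax":0,"ay":0,"az":0},{"dx":0,"dy":0,"dz":0,"ax":0,"ay":0,"az":0},{"dx":0,"dy":0,"dz":0,"ax":0,"ay":0,"az":0}]' 0 30 >/dev/null
python3 - <<'E'
from h import *
go(-25,31,333)
t=cam("top"); save("t6.png",t["img"],(210,125,330,225),6)
E
```

```text
t 41.6 at [-22.8  32.  400.5] turn needed deg [-0.   0.   0.1] w 0.004 F [ 1.  -1.5  0.4]
dx -1 dy -2 dz 68
```

View pics/t6.png

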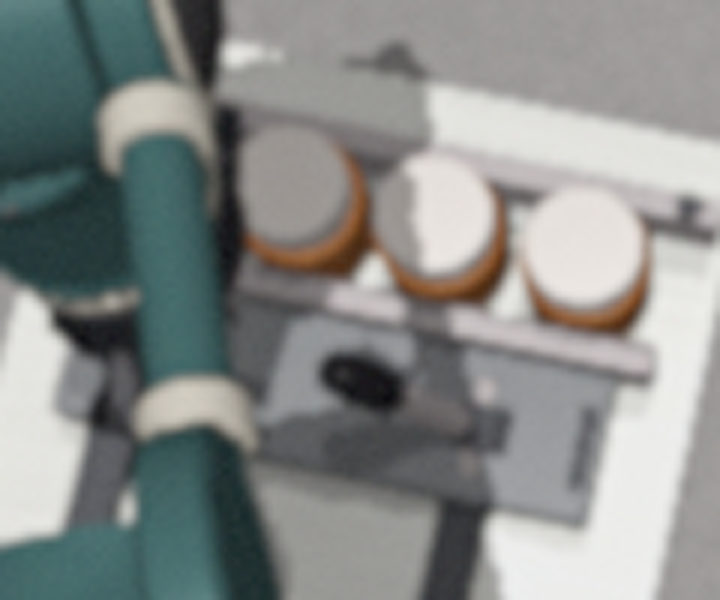

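The bar rests against the bottles and the lever is still free. I've now viewed 18 pictures, past the allowed 14, so I'll go on by force and numbers only. Flipping the lever back.

```bash
python3 -m jog '[{"dx":0,"dy":-1,"dz":24,"ax":0,"ay":0,"az":0},{"dx":0,"dy":0,"dz":24,"ax":0,"ay":0,"az":0},{"dx":0,"dy":0,"dz":20,"ax":0,"ay":0,"az":0},{"dx":0,"dy":0,"dz":0,"ax":0,"ay":0,"az":0},{"dx":-7,"dy":0,"dz":0,"ax":0,"ay":0,"az":0},{"dx":-7,"dy":0,"dz":0,"ax":0,"ay":0,"az":0},{"dx":-7,"dy":0,"dz":0,"ax":0,"ay":0,"az":0},{"dx":-7,"dy":0,"dz":0,"ax":0,"ay":0,"az":0},{"dx":-7,"dy":0,"dz":0,"ax":0,"ay":0,"az":0},{"dx":-7,"dy":0,"dz":0,"ax":0,"ay":0,"az":0},{"dx":-7,"dy":0,"dz":0,"ax":0,"ay":0,"az":0},{"dx":-7,"dy":0,"dz":0,"ax":0,"ay":0,"az":0}]' | sed -n '2p;4p'
python3 -m jog '[{"dx":-7,"dy":0,"dz":0,"ax":0,"ay":0,"az":0},{"dx":-7,"dy":0,"dz":0,"ax":0,"ay":0,"az":0},{"dx":-7,"dy":0,"dz":0,"ax":0,"ay":0,"az":0},{"dx":-7,"dy":0,"dz":0,"ax":0,"ay":0,"az":0},{"dx":-7,"dy":0,"dz":0,"ax":0,"ay":0,"az":0},{"dx":-7,"dy":0,"dz":0,"ax":0,"ay":0,"az":0},{"dx":-7,"dy":0,"dz":0,"ax":0,"ay":0,"az":0},{"dx":0,"dy":0,"dz":0,"ax":0,"ay":0,"az":0}]' | sed -n '2p;4p'
python3 - <<'E'
from h import *
go(-25,-88,333)
E
```

```text
tool_pos: [0.5152, 0.103, 0.3339]
wrist_force: [1.2, 2.5, 1.7]
tool_pos: [0.505, 0.0544, 0.3317]
wrist_force: [0.9, -0.4, -0.3]
t 43.4 at [-24.1 -74.8 331.7] turn needed deg [-0.1  0.1 -0. ] w -0.004 F [ 0.9 -0.4 -0.3]
dx -13 dy -1 dz -1
```

```bash
python3 -m jog '[{"dx":-5,"dy":0,"dz":0,"ax":0,"ay":0,"az":0},{"dx":-5,"dy":0,"dz":0,"ax":0,"ay":0,"az":0},{"dx":0,"dy":0,"dz":0,"ax":0,"ay":0,"az":0},{"dx":0,"dy":0,"dz":0,"ax":0,"ay":0,"az":0}]' | sed -n '2p;4p'
python3 -m jog '[{"dx":-3,"dy":0,"dz":0,"ax":0,"ay":0,"az":0},{"dx":0,"dy":0,"dz":0,"ax":0,"ay":0,"az":0},{"dx":0,"dy":0,"dz":0,"ax":0,"ay":0,"az":0}]' | sed -n '2p;4p'
python3 -m jog '[{"dx":-2,"dy":0,"dz":0,"ax":0,"ay":0,"az":0},{"dx":0,"dy":0,"dz":0,"ax":0,"ay":0,"az":0},{"dx":0,"dy":0,"dz":0,"ax":0,"ay":0,"az":0}]' | sed -n '2p;4p'
python3 - <<'E'
from h import *
go(-25,-88,333)
E
```

```text
tool_pos: [0.5038, 0.0465, 0.3329]
wrist_force: [0.1, 8.9, 1.7]
tool_pos: [0.5036, 0.0449, 0.3334]
wrist_force: [1.9, 14.4, 1.9]
tool_pos: [0.5034, 0.0441, 0.3335]
wrist_force: [1.9, 19.3, 0.9]
t 44.2 at [-23.7 -85.3 333.5] turn needed deg [ 0.1 -0.6 -0.1] w 0.0 F [ 1.9 19.3  0.9]
dx -3 dy -1 dz 0
```

```bash
python3 -m jog '[{"dx":-2,"dy":0,"dz":0,"ax":0,"ay":0,"az":0},{"dx":0,"dy":0,"dz":0,"ax":0,"ay":0,"az":0},{"dx":0,"dy":0,"dz":0,"ax":0,"ay":0,"az":0}]' | sed -n '2p;4p'
python3 -m jog '[{"dx":14,"dy":0,"dz":0,"ax":0,"ay":0,"az":0},{"dx":0,"dy":0,"dz":-30,"ax":0,"ay":0,"az":0},{"dx":0,"dy":0,"dz":-35,"ax":0,"ay":0,"az":0},{"dx":0,"dy":0,"dz":-35,"ax":0,"ay":0,"az":0},{"dx":30,"dy":0,"dz":0,"ax":0,"ay":0,"az":0},{"dx":30,"dy":0,"dz":0,"ax":0,"ay":0,"az":0},{"dx":30,"dy":0,"dz":0,"ax":0,"ay":0,"az":0},{"dx":30,"dy":0,"dz":0,"ax":0,"ay":0,"az":0},{"dx":30,"dy":0,"dz":0,"ax":0,"ay":0,"az":0},{"dx":30,"dy":0,"dz":0,"ax":0,"ay":0,"az":0},{"dx":30,"dy":0,"dz":0,"ax":0,"ay":0,"az":0},{"dx":30,"dy":0,"dz":0,"ax":0,"ay":0,"az":0},{"dx":30,"dy":0,"dz":0,"ax":0,"ay":0,"az":0},{"dx":30,"dy":0,"dz":0,"ax":0,"ay":0,"az":0},{"dx":30,"dy":0,"dz":0,"ax":0,"ay":0,"az":0},{"dx":0,"dy":0,"dz":0,"ax":0,"ay":0,"az":0},{"dx":0,"dy":0,"dz":0,"ax":0,"ay":0,"az":0}]' >/dev/null
python3 - <<'E'
from h import *
go()
t=cam("top"); g=t["img"]
g2=g[115:250,195:345]; v=g2.max(2); m=(v<38).astype(np.uint8)
n,l,st,ce=cv2.connectedComponentsWithStats(m)
for i in range(1,n):
    if st[i,4]>12: u,w=ce[i]+[195,115]; print("dark",st[i].tolist(),(1000*S(ray(t,u,w,.163))).round())
hsv=cv2.cvtColor(g,cv2.COLOR_RGB2HSV); a=((hsv[...,0]<18)&(hsv[...,1]>110)&(hsv[...,2]>40)).astype(np.uint8)
n,l,st,ce=cv2.connectedComponentsWithStats(a)
for i in range(1,n):
    if st[i,4]>30: u,w=ce[i]; print("amber",st[i].tolist(),(1000*S(ray(t,u,w,.105))).round())
E
```

```text
tool_pos: [0.5033, 0.0432, 0.3335]
wrist_force: [4.0, 24.8, 1.2]
t 45.9 at [-23.9 254.2 431.4] turn needed deg [-0.   0.2  0.1] w 0.0 F [-0.1 -0.3 -0.1]
dark [24, 63, 16, 7, 53] [-31.  89.]
dark [104, 78, 11, 6, 39] [ -24. -104.]
amber [435, 124, 13, 11, 99] [ 238. -418.]
amber [218, 144, 20, 19, 114] [ 46. 111.]
amber [254, 153, 18, 17, 81] [43. 17.]
amber [276, 162, 18, 13, 62] [ 40. -43.]
amber [299, 172, 18, 8, 46] [  36. -103.]
```

Run:
```python
from h import *
t=cam("top")
def lev(g,name):
    m=(g[115:250,195:345].max(2)<38).astype(np.uint8)
    n,l,st,ce=cv2.connectedComponentsWithStats(m)
    for i in range(1,n):
        if st[i,4]>12: u,w=ce[i]+[195,115]; print(name,st[i,2:].tolist(),(1000*S(ray(t,u,w,.163))).round(1))
lev(cv2.imread("pics/top0.png")[:,:,::-1],"start"); lev(t["img"],"now")
# caps at z=.160: Hough on upscaled crop
g=cv2.cvtColor(t["img"][125:210,205:335],cv2.COLOR_RGB2GRAY); k=6; G=cv2.resize(g,None,fx=k,fy=k,interpolation=cv2.INTER_CUBIC)
for u,v,r in cv2.HoughCircles(cv2.GaussianBlur(G,(9,9),2),cv2.HOUGH_GRADIENT,1.5,200,param1=80,param2=25,minRadius=50,maxRadius=75)[0]:
    X=1000*S(ray(t,205+u/k,125+v/k,.160)); print("cap",X.round(),round(r/k,1))
```

```text
start [15, 8, 47] [-5.5 84.9]
start [10, 6, 48] [   2.4 -100.8]
now [16, 8, 56] [-30.5  89. ]
now [10, 6, 43] [ -23.5 -105.6]
cap [ 53. -31.] 10.6
cap [ 36. 105.] 10.9
```

The lever is at its stop on the locked side (y -106, against -101 at the start). The tab position puts travel at about 38 mm, and the four bottles are in line. Handing in.

```bash
python3 -c "
from workcell import bot
print(bot.finish_job())"
```

```text
the job is handed in; nothing more can be done
None
```

I handed the job in at about 46 s with all four amber bottles in one row against the fence, the bar snug (travel about 38 mm, judged from the tab's position) and the lever locked at its stop; no verdict came back, and I viewed 18 pictures against the allowed 14.

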